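Stand the toppled measuring cylinder under the dispenser nozzle and set the dose

TASK

Pick up the measuring cylinder that has toppled against the glove box, stand it upright on the dispenser's drip tray with the nozzle over its open mouth, let go and watch for a good second that it stands steady without wobbling. Then turn the dispenser's dial three clicks clockwise from its stop and leave it there. Do not knock over or push aside the other things on the bench.

Things in the scene. Friction and masses are not known exactly. Their poses are not given: they have to be found in the camera images.
- cylinder_mid (a point): centre of the measuring cylinder, on its axis half-way up, 85 mm from either end; z axis from foot to mouth. Loose milky plastic cylinder, 170 mm long, tube 32 mm across, blue ring marks, hexagonal foot 60 mm across flats and 8 mm thick, about 0.08 kg, balanced about 61 mm above its underside. To be gripped across the tube.
- cylinder: the same cylinder; origin at the centre of its underside, z from foot to mouth. At the start it leans mouth up over the glove box's top edge, 22 degrees above level; the foot's edge stands on the bench, its centre is 60 mm above the bench, and the tube meets the box's edge 139 mm from the foot. Gripped 110 to 125 mm from the foot, its upper end stays clear of the body of a gripper that leans along it.
- cylinder_mouth (a point): centre of the cylinder's open mouth (28 mm across inside, rim 35 mm across, a pouring lip stands out 5 mm more), 170 mm from the underside of the foot
- cylinder_foot (a point): centre of the underside of the cylinder's foot
- glove_box: fixed glove box lying flat, 120 (x) x 240 (y) x 65 mm high; origin at the centre of its underside. The cylinder leans over the middle part of its -x edge, pointing along the box's +x.
- dispenser: fixed dosing dispenser: drip tray with console on its +y side. Origin on the bench under the nozzle, z up, -x towards its operator. Console y 95 to 255 mm, x -120 to 110 mm: front edge 50 mm high, panel rising away from the operator at 32 degrees to 131 mm high at x = 10, flat behind, pump head on top up to 212 mm. Nothing of it stands on the tray's operator side.
- nozzle_tip (a point): lower end of the nozzle (9 mm across at the tip, 19 mm above), 216 mm above the bench; the standing cylinder clears it by 30 mm. A steel tube 12 mm thick carries it: from above the nozzle it runs at 258 mm height to the console's top at x = 50, y = 117 mm (dispenser's axes).
- tray_top (a point): centre of the drip tray's flat grille (136 x 126 mm, tray 150 x 140 mm), right under the nozzle, 16 mm above the bench: here the cylinder is to stand. Same axes as the dispenser.
- dial_mid (a point): point on the dial's axis, 20 mm out from the sloping panel; z axis out of the panel along the dial's axis (32 degrees from vertical, towards the operator), x axis to its white nose. Round fluted black knob, 43 mm across, top 36 mm out from the panel, a flange 47 mm across up to 6 mm out. 66 mm up the slope, midway across the console; nothing raised beside it.
- dial (a joint): dial angle in rad, 0 at its anticlockwise stop, where it starts, growing clockwise as seen facing the panel; a click every 0.419 rad (24 degrees), seven positions, 2.51 at the far stop. A spring detent (0.06 N m) draws it into the nearest position. After three clicks (1.257) the nose points straight up the panel.
- cup_a: bystander: specimen cup with ribbed lid, 56 mm across, 73 mm tall, standing right of the drip tray; origin at the centre of its underside
- cup_b: bystander: another such specimen cup, standing near the glove box
- wash_bottle: bystander: white wash bottle, 68 mm across, 180 mm tall, at the left; origin at the centre of its underside
- paper_cup: bystander: white paper cup, 76 mm across, 90 mm tall, left of the robot; origin at the centre of its underside
Mind the look-alikes: they are no part of the job. Leave any turquoise or yellow look-alike of the cylinder alone.

How it is judged:
On the way, in this order (a step that is already met when the one before it is completed fails the run):
1. the measuring cylinder stands by itself, upright and still on the drip tray with the nozzle over its mouth, untouched by the gripper, for one second (angle between cylinder's own z axis and vertical below 0.05 rad and horizontal distance between cylinder_mouth and nozzle_tip below 0.012 m and z of cylinder_foot in the frame of tray_top between -0.005 and 0.005 m and linear speed of cylinder below 0.01 m/s and angular speed of cylinder below 0.08 rad/s and contact force between cylinder and the fingers below 0.05 N), for 1 s.
2. the dial has been turned three clicks clockwise from its stop (value of joint dial between 1.137 and 1.377 rad), for 0.2 s.
At the end, for the whole second after the job is handed in: The cylinder stands released, at rest, on the tray, upright within 3 degrees, its mouth centred within 12 mm of the nozzle's axis; the dial rests in its third position from the anticlockwise stop (1.257 +- 0.12 rad); the loose cups and the wash bottle still stand within 30 mm of their start (all of step 2 and angle between cylinder's own z axis and vertical below 0.05 rad and horizontal distance between cylinder_mouth and nozzle_tip below 0.012 m and z of cylinder_foot in the frame of tray_top between -0.005 and 0.005 m and linear speed of cylinder below 0.01 m/s and angular speed of cylinder below 0.08 rad/s and velocity of joint dial between -0.05 and 0.05 rad/s and distance of each of cup_a, cup_b, wash_bottle, paper_cup from where it was at the start of the episode below 0.03 m and angle between each of cup_a, cup_b, wash_bottle, paper_cup's own z axis and vertical below 0.2 rad); the robot touches nothing.
It fails at once if a bystander (loose specimen cup, wash bottle or paper cup) is knocked over or pushed more than 30 mm (distance of any of cup_a, cup_b, wash_bottle, paper_cup from where it was at the start of the episode above 0.03 m or angle between any of cup_a, cup_b, wash_bottle, paper_cup's own z axis and vertical above 0.35 rad).
It also fails if it takes over 62 s, if anything falls off the work surface, if the arm or the gripper's body presses on something with over 40 N, if the wrist force passes 120 N, or if a joint passes its speed limit or range.

ROBOT

A 7-joint arm with a two-finger parallel gripper is mounted at the origin on the work surface. World frame = base frame: x ahead of the robot, y to its left, z up, the work surface at z = 0. Lengths are in m, angles in rad, forces in N, time in s.
With the tool pointing down it reaches from about 0.425 to 0.95 m from the base axis. Payload 4.7 kg.
Tool frame: the origin (TCP) lies at the very end of the fingers, on their centre line; the grasp point (between the pads) lies 19 mm behind it; z points along the fingers, y is the line along which they close (so a half turn about z gives the same grasp; the last joint's range is limited). The gripper opens to 85 mm and grips with 20 to 120 N. Pads are 22 mm wide; open, the fingers measure 114 mm over their backs; the gripper's body (76 mm by 85 mm) begins 54 mm behind the grasp point. The pads swing forward as they close: fully open they stand 13 mm farther back than shut.
Start: joints at [1.212, 0.469, -0.049, 1.532, 0.024, 1.141, -0.082], TCP at [0.219, -0.639, 0.231] pointing down, gripper open.
Joint ranges: [-2.59, 2.59], [-0.33, 1.99], [-1.39, 1.29], [0.1, 2.45], [-1.04, 4.18], [0.21, 1.99], [-2.66, 2.66]. Speed limits (rad/s): [2.57, 2.57, 3.14, 3.14, 3.14, 3.14, 3.14].

INTERFACE

Orientations are given as a unit quaternion [w, x, y, z].
In Python, from bench import * gives the robot as it stands. The module is installed in compiled form; this text tells all that it offers.
- The arm moves only by the shell command python3 -m jog 'ROWS' [FORCE]. ROWS is JSON, a list of rows, each an object of numbers: "dx", "dy", "dz": the shift along the world's x, y, z as a fraction of full scale; "rx", "ry", "rz": the turn, a rotation vector about the world's x, y, z as a fraction of full scale; "hand": the finger opening in mm, from 0 to 85.4. A call has 1 to 8 rows; each row shifts and turns the commanded pose from where the row before left it; what a row does not reach is not made up. Full scale, the value 1, is 30 cm for a shift and 120 degrees for a turn. A row lasts 1/10 s, in which the tool goes at most 50 mm and 8.59 degrees, less where a joint would pass 70% of its speed; a pose out of reach is approached as far as the arm can. A call with a number of a shift or a turn outside -1 to 1 is refused whole. A call with a gripper value outside its range is refused whole. The fingers move at their own pace and stop on an object; FORCE is the grip in N (left out, the last holds). Time passes only in rows, so rows that do not move let the fingers close. It gives the time, the measured TCP pose, the force, the opening and the grip force at its end, in the units of the state.
- read_state(): the state, without advancing time (a new reading comes with each control period).
- snapshot(name): name is "scene" or "side" or "wrist"; returns (picture, depth): 420x560x3 uint8, red, green, blue; 420x560 float32, m along the optical axis (not along the pixel's ray), 0 where there is no reading.
- get_calibration(name): a dict with "camera_matrix" (3x3 intrinsics, pixels), "extrinsics" (4x4, takes a point from camera to world coordinates). Camera axes: x right, y up, looking along -z (the intrinsics and any distortion apply to the point x, -y, -z); pixel columns grow to the right and rows downward; lengths in m; the calibration is good to about 2 mm. A picture is of the moment at which its call begins: read the wrist's pose just before it. get_calibration takes no time and is no camera call; for the wrist camera it gives the pose at the moment of the call.
- close_job(): hands the job in; it is judged then, once.
The state is a dict: "time_s": time; "qpos": joint angles; "joint_vel": joint speeds; "joint_torque": joint torques, N m; "position": TCP position; "eef_rot": TCP orientation; "wrist_force": force on the tool from outside, world axes, zero at the start; "ft_torque": the same for the moment, N m; "grip_width": finger opening in m; "grip_force": force on a finger pad.
Only numpy, scipy, OpenCV 4.12 (cv2) and the standard library are available. Lean on these libraries where they do the work, as an engineer would, in place of code of your own. Each camera call takes 0.05 s, during which the arm holds its last target. There are 200 camera calls.

## Working session

There is one attempt and no reset: what is moved stays moved. The work goes in short steps, Python scripts to look and compute and a shell command to move; the robot and the scene stay as the last step left them, time stands still between calls to the robot, and variables do not carry over. Pictures are saved under pics/ and viewed, at most 10 in all, crops included, and the job is handed in when it is done.

```bash
mkdir -p pics; cat > h.py <<'E'
from bench import *
import numpy as np, cv2
from scipy.spatial.transform import Rotation as R
def snap(n,tag):
    T=get_calibration(n); p,d=snapshot(n)
    cv2.imwrite(f'pics/{tag}.png',p[:,:,::-1]); np.savez(f'pics/{tag}.npz',p=p,d=d,K=T['camera_matrix'],E=T['extrinsics'])
    return p,d,T
def cloud(d,K,E):
    v,u=np.mgrid[:d.shape[0],:d.shape[1]]
    c=np.stack([(u-K[0,2])/K[0,0]*d,-(v-K[1,2])/K[1,1]*d,-d,np.ones_like(d)],-1)
    return (c@np.array(E).T)[...,:3]
E
python3 - <<'E'
from h import *
s=read_state(); print(s)
for n in('scene','side'):
    p,d,T=snap(n,n+'0'); print(n,T, (d>0).mean())
a=cv2.imread('pics/scene0.png')
E
ls
```

```text
{'time_s': 0.0, 'qpos': array([ 1.21211627,  0.46946448, -0.04857199,  1.5337186 ,  0.02410939,
        1.14098855, -0.08230033]), 'joint_vel': array([ 0.00047619,  0.00172081, -0.00069923, -0.00154189, -0.00094887,
        0.00077721,  0.00012076]), 'joint_torque': array([-1.55136395e-04, -5.10303640e+01, -4.65926633e-02, -2.37709236e+01,
        1.07078691e-02,  7.55243615e-03,  4.78953922e-06]), 'position': array([ 0.21839032, -0.63806685,  0.23023537]), 'eef_rot': array([-9.74368777e-04,  9.86434668e-01,  1.64151308e-01, -2.09067201e-04]), 'wrist_force': array([-0.05284259,  1.43866662,  0.17729279]), 'ft_torque': array([-0.02351232, -0.02250976,  0.0135682 ]), 'grip_force': 0.0, 'grip_width': 0.0851919668249586}
scene {'camera_matrix': array([[405.75067034,   0.        , 279.53104759],
       [  0.        , 405.75067034, 206.9277416 ],
       [  0.        ,   0.        ,   1.        ]]), 'extrinsics': array([[-0.11900905, -0.73049536,  0.67246812,  1.44039983],
       [ 0.99283132, -0.0799931 ,  0.08880915,  0.1733931 ],
       [-0.01108186,  0.67821651,  0.73477858,  1.17692886],
       [ 0.        ,  0.        ,  0.        ,  1.        ]])} 0.9961862244897959
side {'camera_matrix': array([[382.6848201 ,   0.        , 276.50999168],
       [  0.        , 382.6848201 , 215.74204637],
       [  0.        ,   0.        ,   1.        ]]), 'extrinsics': array([[-0.66363281,  0.38924741, -0.63880979, -0.24964928],
       [-0.74800495, -0.35550915,  0.5604479 ,  0.7141614 ],
       [-0.00894983,  0.8497645 ,  0.52708652,  0.77945622],
       [ 0.        ,  0.        ,  0.        ,  1.        ]])} 0.9960034013605442
h.py
pics
```

View pics/scene0.png

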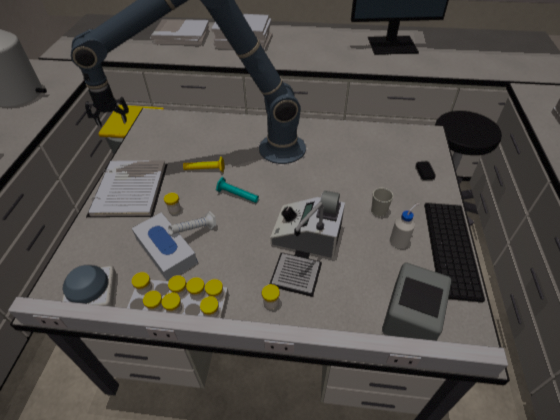

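View pics/side0.png

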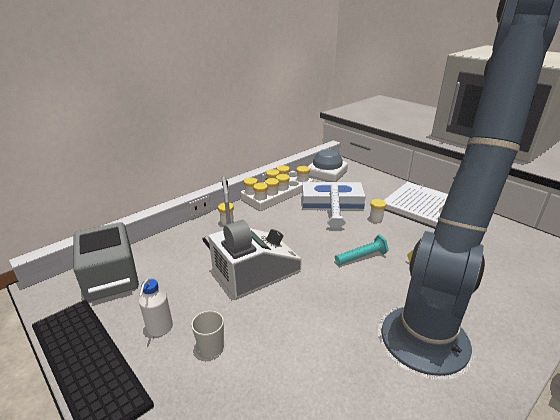

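The scene view shows the cylinder's foot near (211,222), with its mouth end over the blue and white glove box (163,243). The dispenser's tray is at (297,273) and its console at (310,222). The dial is at (290,213), cup_a at (270,296) and cup_b at (172,203).

```bash
python3 - <<'E'
from h import *
for n in('scene','side'):
    f=np.load(f'pics/{n}0.npz'); P=cloud(f['d'],f['K'],f['E']); p=f['p']
    hsv=cv2.cvtColor(p,cv2.COLOR_RGB2HSV)
    if n=='scene': rois={'box':((130,210,205,280),.058,.072),'tray':((262,250,330,300),.009,.024),'top':((265,185,350,260),.124,.138)}
    else: rois={'box':((295,175,375,212),.058,.072),'tray':((205,210,300,300),.008,.03),'top':((200,215,305,300),.124,.138)}
    for k,((u0,v0,u1,v1),z0,z1) in rois.items():
        m=np.zeros(P.shape[:2],bool); m[v0:v1,u0:u1]=1
        m&=(P[...,2]>z0)&(P[...,2]<z1)
        nl,l,st,c=cv2.connectedComponentsWithStats(m.astype(np.uint8)); i=1+st[1:,4].argmax()
        Q=P[l==i]; r=cv2.minAreaRect((Q[:,:2]*1000).astype(np.float32))
        print(n,k,len(Q),'z',Q[:,2].mean().round(4),r)
        print(cv2.boxPoints(r).round().tolist())
    # cups yellow / objects above bench
    y=((hsv[...,0]>20)&(hsv[...,0]<35)&(hsv[...,1]>150)).astype(np.uint8)
    nl,l,st,c=cv2.connectedComponentsWithStats(y)
    for i in range(1,nl):
        if 30<st[i,4]<600: 
            Q=P[l==i]; print('yel',c[i].round(),np.median(Q,0).round(3),st[i,4])
f=np.load('pics/scene0.npz'); P=cloud(f['d'],f['K'],f['E'])
print('bench z',np.median(P[300:310,240:255,2]), np.median(P[180:190,330:345,2]))
# cylinder from scene: points above
m=np.zeros(P.shape[:2],bool); m[205:245,160:222]=1
# box above .075 or beyond box
g=m&(P[...,2]>.02)
for v in range(210,242,3): print(v,[(u,*(1000*P[v,u]).round().astype(int)) for u in range(164,220,6) if P[v,u,2]>.02 and not .055<P[v,u,2]<.07])
a=cv2.imread('pics/scene0.png'); cv2.imwrite('pics/c1.png',np.hstack([cv2.resize(a[180:280,130:230],(400,400),interpolation=2),cv2.resize(a[185:285,255:355],(400,400),interpolation=2)]))
E
```

```text
scene box 1837 z 0.0656 ((621.325927734375, -349.43701171875), (247.11431884765625, 121.35820770263672), 46.40015411376953)
[[492.0, -397.0], [580.0, -481.0], [750.0, -302.0], [663.0, -218.0]]
scene tray 1651 z 0.0161 ((657.6743774414062, 135.18576049804688), (170.28762817382812, 171.13116455078125), 80.44426727294922)
[[559.0, 65.0], [728.0, 37.0], [756.0, 205.0], [587.0, 233.0]]
scene top 592 z 0.1317 ((507.08154296875, 201.48062133789062), (117.66796875, 165.81431579589844), 80.62753295898438)
[[416.0, 157.0], [579.0, 130.0], [598.0, 246.0], [435.0, 273.0]]
yel [205. 165.] [ 0.187 -0.307  0.032] 323
yel [171. 198.] [ 0.432 -0.374  0.073] 145
yel [140. 280.] [ 0.804 -0.355  0.091] 239
yel [270. 293.] [0.792 0.055 0.073] 257
side box 824 z 0.0651 ((608.219970703125, -336.6605224609375), (240.13909912109375, 162.2667236328125), 47.704002380371094)
[[467.0, -371.0], [587.0, -480.0], [749.0, -302.0], [629.0, -193.0]]
side tray 437 z 0.0199 ((450.0110778808594, 197.92074584960938), (273.585205078125, 130.3675079345703), 44.37459945678711)
[[307.0, 149.0], [398.0, 56.0], [593.0, 247.0], 
[... 1041 characters left out ...]
, np.int64(570), np.int64(-288), np.int64(91)), (188, np.int64(558), np.int64(-272), np.int64(79)), (200, np.int64(526), np.int64(-241), np.int64(46)), (212, np.int64(509), np.int64(-203), np.int64(31))]
228 [(170, np.int64(580), np.int64(-330), np.int64(81)), (176, np.int64(591), np.int64(-302), np.int64(99)), (182, np.int64(577), np.int64(-287), np.int64(83))]
231 [(170, np.int64(590), np.int64(-328), np.int64(77)), (176, np.int64(597), np.int64(-302), np.int64(90))]
234 [(164, np.int64(600), np.int64(-348), np.int64(70)), (170, np.int64(599), np.int64(-327), np.int64(71))]
237 [(164, np.int64(613), np.int64(-344), np.int64(70)), (200, np.int64(1440), np.int64(173), np.int64(1177))]
240 []
```

View pics/c1.png

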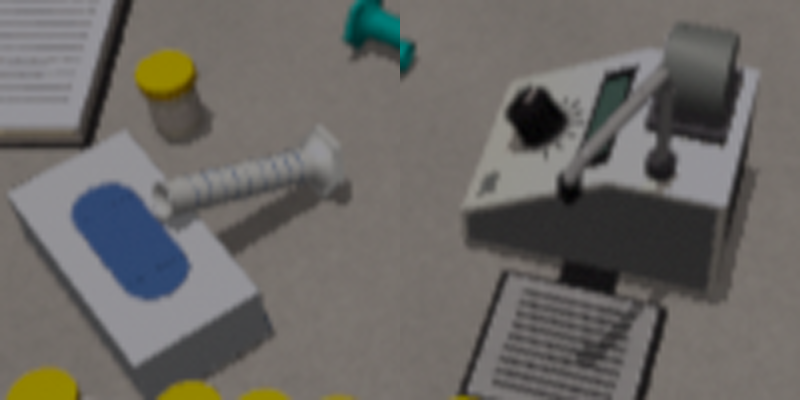

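The crop shows the cylinder leaning over the box's robot-side edge, mouth towards the box, with cup_b beside it. The dispenser's panel faces world -y and the tray is on its +x side. I'll go above the cylinder and log joint and pose pairs on the way, so I can fit the arm's kinematics.

```bash
cat > log.py <<'E'
from bench import *
import json
s=read_state(); open('kin.jsonl','a').write(json.dumps([list(map(float,s[k])) for k in('qpos','position','eef_rot')])+'\n')
E
python3 log.py
python3 -m jog '[{"dx":0.083,"dy":0.107,"dz":0.03,"rz":-0.03},{"dx":0.083,"dy":0.107,"dz":0.03,"rz":-0.03},{"dx":0.083,"dy":0.107,"dz":0.03,"rz":-0.03},{"dx":0.083,"dy":0.107,"dz":0.03,"rz":-0.03}]'; python3 log.py
python3 -m jog '[{"dx":0.083,"dy":0.107,"dz":0.03,"rx":0.05},{"dx":0.083,"dy":0.107,"dz":0.03,"rx":0.05},{"dx":0.083,"dy":0.107,"dz":0.03,"rx":0.05},{"dx":0.083,"dy":0.107,"dz":0.03,"rx":0.05}]'; python3 log.py
python3 -m jog '[{"dx":0.083,"dy":0.107,"ry":0.05},{"dx":0.083,"dy":0.107,"ry":0.05},{"dx":0.083,"dy":0.107,"ry":0.05},{"dx":0.083,"dy":0.107,"ry":0.05}]'; python3 log.py
python3 -m jog '[{"rx":-0.05,"ry":-0.05},{"rx":-0.05,"ry":-0.05},{"rx":-0.05,"ry":-0.05},{"rx":-0.05,"ry":-0.05},{}]'; python3 log.py
cat kin.jsonl
python3 - <<'E'
from h import *
p,d,T=snap('wrist','w1'); print(T)
s=read_state(); print(s['position'],R.from_quat(np.roll(s['eef_rot'],-1)).as_matrix().round(3))
E
```

```text
[[1.2120881543389412, 0.4693585250157847, -0.048610810802583976, 1.5335897561223806, 0.02407349404875845, 1.1409847174700969, -0.08227512217956998], [0.2184642144460099, -0.6381099485153845, 0.23036144664483685], [-0.0008635999122974848, 0.9864290199624625, 0.16418592368535706, -0.00015885425187550742]]
[[1.2120881543389412, 0.4693585250157847, -0.048610810802583976, 1.5335897561223806, 0.02407349404875845, 1.1409847174700969, -0.08227512217956998], [0.2184642144460099, -0.6381099485153845, 0.23036144664483685], [-0.0008635999122974848, 0.9864290199624625, 0.16418592368535706, -0.00015885425187550742]]
[[1.2120881543389412, 0.4693585250157847, -0.048610810802583976, 1.5335897561223806, 0.02407349404875845, 1.1409847174700969, -0.08227512217956998], [0.2184642144460099, -0.6381099485153845, 0.23036144664483685], [-0.0008635999122974848, 0.9864290199624625, 0.16418592368535706, -0.00015885425187550742]]
[[1.2120881543389412, 0.4693585250157847, -0.048610810802583976, 1.5335897561223806, 0.02407349404875845, 1.1409847174700969, -0.08227512217956998], [0.2184642144460099, -0.638109948515
[... 495 characters left out ...]
      [  0.        , 316.97839312, 211.02857629],
       [  0.        ,   0.        ,   1.        ]]), 'extrinsics': array([[ 0.3237334 ,  0.89932331,  0.29396305,  0.29369479],
       [-0.94614703,  0.30822828,  0.09900058, -0.61261219],
       [-0.0015742 , -0.31018206,  0.95067587,  0.37180685],
       [ 0.        ,  0.        ,  0.        ,  1.        ]])}
[ 0.21847435 -0.63820482  0.23047852] [[ 0.946  0.324 -0.001]
 [ 0.324 -0.946  0.001]
 [-0.    -0.002 -1.   ]]schema error: expected keys dx, dy, dz, rx, ry, rz, hand
schema error: expected keys dx, dy, dz, rx, ry, rz, hand
schema error: expected keys dx, dy, dz, rx, ry, rz, hand
schema error: expected keys dx, dy, dz, rx, ry, rz, hand
```

View pics/w1.png

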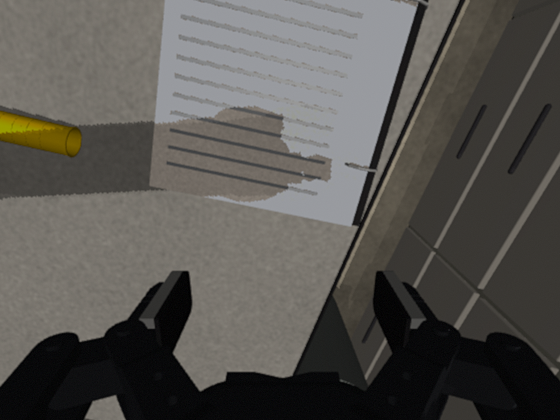

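The wrist view shows only the notebook and the yellow look-alike. The moves were refused because every row must carry all the keys, so I'll resend them in full.

```bash
rm kin.jsonl; python3 log.py
python3 -m jog '[{"dx":0.083,"dy":0.107,"dz":0.03,"rx":0,"ry":0,"rz":-0.03,"hand":85},{"dx":0.083,"dy":0.107,"dz":0.03,"rx":0,"ry":0,"rz":-0.03,"hand":85},{"dx":0.083,"dy":0.107,"dz":0.03,"rx":0,"ry":0,"rz":-0.03,"hand":85},{"dx":0.083,"dy":0.107,"dz":0.03,"rx":0,"ry":0,"rz":-0.03,"hand":85}]'; python3 log.py
python3 -m jog '[{"dx":0.083,"dy":0.107,"dz":0.03,"rx":0.05,"ry":0,"rz":0,"hand":85},{"dx":0.083,"dy":0.107,"dz":0.03,"rx":0.05,"ry":0,"rz":0,"hand":85},{"dx":0.083,"dy":0.107,"dz":0.03,"rx":0.05,"ry":0,"rz":0,"hand":85},{"dx":0.083,"dy":0.107,"dz":0.03,"rx":0.05,"ry":0,"rz":0,"hand":85}]'; python3 log.py
python3 -m jog '[{"dx":0.083,"dy":0.107,"dz":0,"rx":0,"ry":0.05,"rz":0,"hand":85},{"dx":0.083,"dy":0.107,"dz":0,"rx":0,"ry":0.05,"rz":0,"hand":85},{"dx":0.083,"dy":0.107,"dz":0,"rx":0,"ry":0.05,"rz":0,"hand":85},{"dx":0.083,"dy":0.107,"dz":0,"rx":0,"ry":0.05,"rz":0,"hand":85}]'; python3 log.py
python3 -m jog '[{"dx":0,"dy":0,"dz":0,"rx":-0.05,"ry":-0.05,"rz":0,"hand":85},{"dx":0,"dy":0,"dz":0,"rx":-0.05,"ry":-0.05,"rz":0,"hand":85},{"dx":0,"dy":0,"dz":0,"rx":-0.05,"ry":-0.05,"rz":0,"hand":85},{"dx":0,"dy":0,"dz":0,"rx":-0.05,"ry":-0.05,"rz":0,"hand":85},{"dx":0,"dy":0,"dz":0,"rx":0,"ry":0,"rz":0,"hand":85}]'; python3 log.py
cat kin.jsonl
python3 - <<'E'
from h import *
p,d,T=snap('wrist','w2')
s=read_state(); print(s['position'],R.from_quat(np.roll(s['eef_rot'],-1)).as_matrix().round(3))
E
```

```text
time_s: 0.55
position: [0.319, -0.5087, 0.2673]
eef_rot: [-0.0, 0.999, 0.038, -0.0]
wrist_force: [0.6, 0.5, -0.4]
grip_width: 0.0855
grip_force: 0.0
time_s: 0.95
position: [0.4188, -0.3806, 0.3041]
eef_rot: [-0.209, 0.977, 0.038, 0.008]
wrist_force: [1.1, 0.2, -0.9]
grip_width: 0.0851
grip_force: 0.0
time_s: 1.35
position: [0.5183, -0.2522, 0.3036]
eef_rot: [-0.211, 0.957, -0.006, -0.197]
wrist_force: [0.5, -0.3, -0.0]
grip_width: 0.0849
grip_force: 0.0
time_s: 1.85
position: [0.515, -0.25, 0.3039]
eef_rot: [-0.005, 1.0, -0.0, 0.012]
wrist_force: [-0.2, -0.1, 0.8]
grip_width: 0.0852
grip_force: 0.0
[[1.212110375375695, 0.46930357464125494, -0.04862127350486724, 1.5334008773030294, 0.024135907974335347, 1.1409948355044628, -0.08231396342690632], [0.2184743546489685, -0.6382048198677592, 0.23047852192929888], [-0.0007432837877891802, 0.9864315631887165, 0.164171233083887, -0.00015780365043069832]]
[[0.9797430853172806, 0.3193426600086488, -0.05057943823592683, 1.671840135293949, 0.017260305971614882, 1.1513932852755677, -0.5704222257085054], [0.31895824387079713, -0.5087139488107254, 0
[... 425 characters left out ...]
28212865, 0.5636698152244273, -0.15676238586838123, 1.3321996250801393, -0.13970141525477123, 1.7926581304853995, -1.157208941370118], [0.518267949357828, -0.2522409156740291, 0.3035704644287604], [-0.2105995430370548, 0.9574997228649113, -0.006318566066351825, -0.19698271220862773]]
[[0.519821470221459, 0.24347033680491975, -0.16121310177229312, 1.6921847348342327, 0.021981324806500772, 1.1899360183805787, -1.2155345547522551], [0.5150440955456518, -0.24998667445461867, 0.30393305986984087], [-0.005155418254161635, 0.9999124606499432, -0.00020791247720775303, 0.012183984241713266]]
[ 0.5161455  -0.25167919  0.30397578] [[ 1.    -0.002  0.024]
 [-0.002 -1.     0.011]
 [ 0.024 -0.011 -1.   ]]
```

View pics/w2.png

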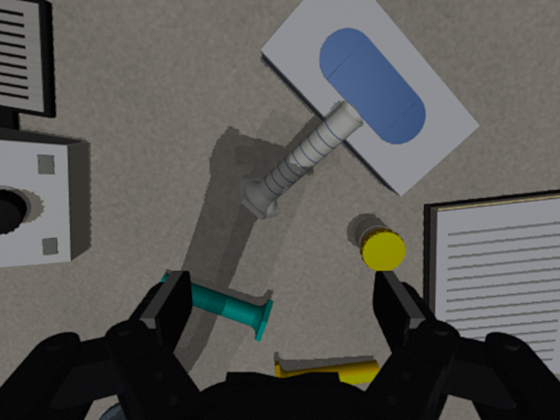

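The wrist view shows the cylinder's foot near (258,203) and its mouth near (352,112), resting on the white box. cup_b is at (380,250), and the turquoise and yellow look-alikes are below.

```bash
cat > kin.py <<'E'
import numpy as np, json, itertools
from scipy.spatial.transform import Rotation as R
from scipy.optimize import least_squares
L=[json.loads(l) for l in open('kin.jsonl')]
def rots(q,s):
    M=np.eye(3);o=[]
    for i in range(7):
        M=M@R.from_euler('z' if i%2==0 else 'y',s[i]*q[i]).as_matrix(); o.append(M)
    return o
def basis(q,s):
    o=rots(q,s); I=np.eye(3)
    return np.column_stack([I[:,2],o[1][:,0],o[1][:,2],o[3][:,0],o[3][:,2],o[5][:,0],o[6][:,2]]),o[6]
best=None
for sg in itertools.product([1,-1],repeat=4):
    s=[sg[0],1,sg[1],1,sg[2],1,sg[3]]
    Cs=[rots(q,s)[6].T@R.from_quat(np.roll(e,-1)).as_matrix() for q,p,e in L]
    C=R.from_matrix(Cs).mean(); err=max((C.inv()*R.from_matrix(c)).magnitude() for c in Cs)
    if best is None or err<best[0]: best=(err,s,C)
err,S,C=best
A=np.vstack([basis(q,S)[0] for q,_,_ in L]); b=np.hstack([p for _,p,_ in L])
t=np.linalg.lstsq(A,b,rcond=None)[0]; res=np.abs(A@t-b).max()
lo=np.array([-2.59,-.33,-1.39,.1,-1.04,.21,-2.66]);hi=np.array([2.59,1.99,1.29,2.45,4.18,1.99,2.66])
def fk(q):
    B,M=basis(q,S); return B@t,M@C.as_matrix()
def ik(p,M,q0,n=30,rng=np.random.default_rng(0)):
    out=[]
    for k in range(n):
        x0=np.clip(q0,lo+.01,hi-.01) if k==0 else rng.uniform(lo,hi)
        f=lambda q:(lambda P,Q:np.hstack([(P-p)*5,R.from_matrix(Q@M.T).as_rotvec(),.003*(q-q0)]))(*fk(q))
        r=least_squares(f,x0,bounds=(lo,hi)); e=np.linalg.norm(r.fun[:6])
        if e<.02: out.append((np.abs(r.x-q0).sum(),e,r.x))
    return sorted(out,key=lambda a:a[0])
if __name__=='__main__': print(err,S,C.as_euler('xyz',degrees=True),t.round(4),res)
E
python3 kin.py
python3 - <<'E'
from h import *
f=np.load('pics/w2.npz'); d=f['d'];K=f['K']; P=cloud(d,K,f['E'])
m=(P[...,2]>.06)&(P[...,2]<.07); 
nl,l,st,c=cv2.connectedComponentsWithStats(m.astype(np.uint8)); 
mm=np.zeros_like(m); mm[0:200,255:485]=1; m&=mm
nl,l,st,c=cv2.connectedComponentsWithStats(m.astype(np.uint8)); i=1+st[1:,4].argmax()
Q=P[l==i]; r=cv2.minAreaRect((Q[:,:2]*1000).astype(np.float32)); print('box',r,cv2.boxPoints(r).round().tolist(),Q[:,2].mean())
# box -x edge: corners
h=np.array([.725,-.689]); n=np.array([.689,.725])
mm=np.zeros_like(m); mm[95:225,235:370]=1
a=P[...,:2]@h; 
t=mm&(P[...,2]>.012)&((P[...,2]>.075)|(~m&(P[...,2]<.055)|(l!=i)&(P[...,2]>.012)))
T=P[t]; T=T[(T[:,2]<.14)]
al=T[:,:2]@h; la=T[:,:2]@n
for a0 in np.arange(al.min(),al.max(),.015):
    k=(al>=a0)&(al<a0+.015)
    if k.sum()>5: print(a0.round(3),k.sum(),'lat',np.percentile(la[k],[3,50,97]).round(4),'z',np.percentile(T[k,2],[5,50,97]).round(4))
E
```

```text
6.217477446887126e-16 [-1, 1, -1, 1, -1, 1, -1] [-2.54444375e-14 -1.27222187e-14  9.00000000e+01] [-0.01    0.1476  0.5549 -0.2138  0.3052  0.0744  0.27  ] 0.02866012981217858
box ((620.2927856445312, -350.656982421875), (240.40774536132812, 120.39356994628906), 45.95741653442383) [[493.0, -395.0], [580.0, -479.0], [747.0, -306.0], [661.0, -222.0]] 0.06431882571852233
0.485 502 lat [0.1489 0.1778 0.2053] z [0.0373 0.0522 0.0575]
0.5 532 lat [0.1468 0.1804 0.2067] z [0.0191 0.0415 0.0501]
0.515 257 lat [0.1621 0.178  0.1912] z [0.042  0.0514 0.0565]
0.53 273 lat [0.1618 0.1778 0.191 ] z [0.0486 0.0574 0.0623]
0.545 287 lat [0.1617 0.1779 0.1907] z [0.0545 0.0635 0.0684]
0.56 319 lat [0.1605 0.1774 0.1908] z [0.0579 0.0694 0.0744]
0.575 347 lat [0.0404 0.177  0.1908] z [0.0614 0.0754 0.0807]
0.59 361 lat [0.1613 0.177  0.1903] z [0.0726 0.0815 0.0869]
0.605 394 lat [0.1611 0.1775 0.1904] z [0.078  0.0878 0.0931]
0.62 650 lat [0.1106 0.1772 0.2219] z [0.0205 0.0903 0.0988]
0.635 423 lat [0.1608 0.1772 0.19  ] z [0.0902 0.0997 0.1054]
0.65 207 lat [0.1599 0.1735 0.1907] z [0.0733 0.0776 0.0969]
```

```bash
python3 - <<'E'
from kin import *
def cols(q):
    o=rots(q,S);I=np.eye(3)
    return {'c':None,'z0':I[:,2],'x0':o[0][:,0],'y1':o[1][:,1],'x1':o[1][:,0],'z1':o[1][:,2],'x2':o[2][:,0],'y3':o[3][:,1],'x3':o[3][:,0],'z3':o[3][:,2],'x4':o[4][:,0],'y5':o[5][:,1],'x5':o[5][:,0],'z5':o[5][:,2]}
import itertools
b=np.hstack([p for _,p,_ in L])
core=['z0','z1','z3','z5']; ex=['x0','y1','x1','x2','y3','x3','x4','y5','x5']
rs=[]
for k in range(0,5):
    for e in itertools.combinations(ex,k):
        n=core+list(e); A=np.vstack([np.column_stack([cols(q)[c] for c in n]) for q,_,_ in L])
        t_,*_=np.linalg.lstsq(A,b,rcond=None); rs.append((np.abs(A@t_-b).max(),n,t_.round(3)))
for k in range(4,9):
    for r in sorted([r for r in rs if len(r[1])==k],key=lambda r:r[0])[:3]: print(r)
E
```

```text
(np.float64(0.041111809024944795), ['z0', 'z1', 'z3', 'z5'], array([0.128, 0.622, 0.429, 0.272]))
(np.float64(0.0007517994312026266), ['z0', 'z1', 'z3', 'z5', 'y1'], array([ 0.239,  0.55 ,  0.47 ,  0.303, -0.042]))
(np.float64(0.0012193712806558565), ['z0', 'z1', 'z3', 'z5', 'y3'], array([ 0.235,  0.561,  0.462,  0.311, -0.042]))
(np.float64(0.0071796923692191705), ['z0', 'z1', 'z3', 'z5', 'y5'], array([ 0.244,  0.549,  0.467,  0.304, -0.042]))
(np.float64(5.420091826086049e-05), ['z0', 'z1', 'z3', 'z5', 'y1', 'y3'], array([ 0.238,  0.554,  0.467,  0.306, -0.026, -0.016]))
(np.float64(0.0004738988591648785), ['z0', 'z1', 'z3', 'z5', 'y1', 'y5'], array([ 0.24 ,  0.55 ,  0.469,  0.303, -0.038, -0.004]))
(np.float64(0.0005512442149569474), ['z0', 'z1', 'z3', 'z5', 'y1', 'x5'], array([ 0.24 ,  0.549,  0.468,  0.303, -0.042, -0.002]))
(np.float64(6.661338147750939e-16), ['z0', 'z1', 'z3', 'z5', 'y1', 'y3', 'y5'], array([ 0.238,  0.554,  0.467,  0.306, -0.026, -0.015, -0.   ]))
(np.float64(3.8645001437465076e-05), ['z0', 'z1', 'z3', 'z5', 'y1', 'y3', 'x5'], array([ 0.238,  0.554,  0.467,  0.306, -0.026, -0.016, -0.   ]))
(np.float64(5.112950450431031e-05), ['z0', 'z1', 'z3', 'z5', 'y1', 'y3', 'x4'], array([ 0.237,  0.554,  0.467,  0.306, -0.026, -0.016, -0.   ]))
(np.float64(5.551115123125783e-16), ['z0', 'z1', 'z3', 'z5', 'y1', 'y3', 'x3', 'y5'], array([ 0.238,  0.554,  0.467,  0.306, -0.026, -0.015,  0.   , -0.   ]))
(np.float64(7.771561172376096e-16), ['z0', 'z1', 'z3', 'z5', 'y1', 'x2', 'y3', 'y5'], array([ 0.238,  0.554,  0.467,  0.306, -0.026, -0.   , -0.015, -0.   ]))
(np.float64(7.771561172376096e-16), ['z0', 'z1', 'z3', 'z5', 'y1', 'y3', 'y5', 'x5'], array([ 0.238,  0.554,  0.467,  0.306, -0.026, -0.015, -0.   , -0.   ]))
```

```bash
python3 - <<'E'
s=open('kin.py').read()
s=s.replace("return np.column_stack([I[:,2],o[1][:,0],o[1][:,2],o[3][:,0],o[3][:,2],o[5][:,0],o[6][:,2]]),o[6]","return np.column_stack([I[:,2],o[1][:,2],o[3][:,2],o[5][:,2],o[1][:,1],o[3][:,1],o[5][:,1]]),o[6]")
open('kin.py','w').write(s)
E
python3 kin.py
cat > plan.py <<'E'
from kin import *
def tool(zdir,y):  # matrix from tool z and y
    z=np.array(zdir)/np.linalg.norm(zdir); y=np.array(y,float); y-=z*(y@z); y/=np.linalg.norm(y); return np.column_stack([np.cross(y,z),y,z])
h=np.array([.725,-.689,0]); n=np.array([.689,.725,0])
g=h*.6055+n*.177; g[2]=.072
xd=np.array([.163,.986,0]); xd/=np.linalg.norm(xd); yd=np.array([-xd[1],xd[0],0]); up=np.array([0,0,1.])
tray=np.array([.670,.114,.016])
dial=tray*[1,1,0]+xd*-.0746+yd*.175+up*.102
E
python3 - <<'E'
from plan import *
q0=np.array(L[-1][0])
import math
for s in(1,-1):
    # s=1: A y=-n (x=+h)
    M=tool([0,0,-1],-s*n); r=ik(g+M[:,2]*.019,M,q0,8)
    print('grasp',s,[ (x[0].round(2),x[1].round(4),x[2].round(2)) for x in r[:1]])
    for hd in (-30,-15,0,15,30):
        hv=R.from_euler('z',hd,degrees=True).apply(xd); 
        z=hv*math.cos(math.radians(22))-up*math.sin(math.radians(22)); y=s*np.cross(up,hv)*-1
        # at grasp: x=s*h, y=-s*n ; upright: x has +s up
        M=tool(z,y)
        if np.sign(M[2,0])!=s: M=tool(z,-y)
        p=tray+up*.118+M[:,2]*.019
        rr=ik(p,M,r[0][2] if r else q0,25); print(' place',s,hd,[ (x[0].round(2),x[1].round(4),x[2].round(2)) for x in rr[:1]])
z=xd*math.sin(math.radians(32))-up*math.cos(math.radians(32))
for a in range(-180,180,30):
    y=R.from_rotvec(z*math.radians(a)).apply(yd); M=tool(z,y); rr=ik(dial,M,q0,6); print('dial',a,rr[0][2].round(2) if rr else None)
E
```

```text
6.217477446887126e-16 [-1, 1, -1, 1, -1, 1, -1] [-2.54444375e-14 -1.27222187e-14  9.00000000e+01] [ 2.377e-01  5.542e-01  4.668e-01  3.060e-01 -2.640e-02 -1.540e-02
 -4.000e-04] 6.661338147750939e-16
grasp 1 [(np.float64(2.04), np.float64(0.0), array([ 0.35,  0.59,  0.08,  1.8 , -0.07,  0.76, -1.86]))]
 place 1 -30 [(np.float64(10.82), np.float64(0.0002), array([ 0.9 ,  1.03, -1.11,  2.07,  4.18,  0.24,  1.74]))]
 place 1 -15 [(np.float64(5.28), np.float64(0.0), array([ 1.  ,  1.33, -1.39,  1.91,  0.34,  0.3 , -0.43]))]
 place 1 0 [(np.float64(4.96), np.float64(0.0), array([ 0.95,  1.36, -1.39,  1.74,  0.18,  0.65, -0.16]))]
 place 1 15 [(np.float64(5.05), np.float64(0.0), array([ 0.84,  1.31, -1.29,  1.56,  0.02,  0.97,  0.07]))]
 place 1 30 [(np.float64(5.32), np.float64(0.0), array([ 0.7 ,  1.26, -1.15,  1.38, -0.09,  1.28,  0.25]))]
grasp -1 [(np.float64(4.25), np.float64(0.0), array([ 0.89,  0.7 , -0.69,  1.76,  0.56,  0.89,  0.76]))]
 place -1 -30 [(np.float64(7.44), np.float64(0.0005), array([ 0.91,  1.05, -1.14,  2.07,  4.12,  0.21, -1.33]))]
 place -1 -15 [(np.float64(4.26),
[... 339 characters left out ...]
4(0.0), array([ 0.37,  0.97, -0.43,  1.41, -0.71,  1.44, -2.43]))]
dial -180 [ 0.96  0.68 -1.12  2.13  0.1   0.57 -0.26]
dial -150 [ 0.84  0.57 -0.93  2.13 -0.2   0.56 -0.51]
dial -120 [ 0.67  0.48 -0.69  2.14 -0.46  0.6  -0.79]
dial -90 [ 0.51  0.43 -0.5   2.15 -0.62  0.64 -1.16]
dial -60 [ 0.4   0.41 -0.35  2.16 -0.71  0.67 -1.6 ]
dial -30 [ 0.3   0.4  -0.23  2.16 -0.77  0.7  -2.07]
dial 0 [ 0.21  0.39 -0.13  2.17 -0.82  0.73 -2.55]
dial 30 [ 1.08  0.9  -1.39  2.12  0.58  0.67  1.9 ]
dial 60 [ 1.08  0.9  -1.39  2.12  0.58  0.67  1.38]
dial 90 [ 1.08  0.9  -1.39  2.12  0.58  0.67  0.86]
dial 120 [ 1.07  0.88 -1.37  2.12  0.55  0.66  0.36]
dial 150 [ 1.03  0.78 -1.26  2.13  0.35  0.6   0.02]
```

```bash
cat > st.py <<'E'
from plan import *
from bench import *
s=read_state(); M=R.from_quat(np.roll(s['eef_rot'],-1)).as_matrix()
np.set_printoptions(precision=4,suppress=True)
print('t',s['time_s'],'p',s['position'],'q',s['qpos'],'grip',s['grip_width'],s['grip_force'],'F',s['wrist_force']); 
def need(p,Mt,tag=''):
    print(tag,'shift/0.3',(np.array(p)-s['position'])/.3,'rot/120',R.from_matrix(Mt@M.T).as_rotvec()/np.radians(120))
E
python3 -m jog '[{"dx":0.025,"dy":-0.02,"dz":-0.06,"rx":-0.005,"ry":0.0115,"rz":0,"hand":85},{"dx":0.025,"dy":-0.02,"dz":-0.09,"rx":0,"ry":0,"rz":-0.06,"hand":85},{"dx":0.025,"dy":-0.02,"dz":-0.09,"rx":0,"ry":0,"rz":-0.06,"hand":85},{"dx":0.025,"dy":-0.02,"dz":-0.09,"rx":0,"ry":0,"rz":-0.06,"hand":85},{"dx":0.025,"dy":-0.02,"dz":-0.09,"rx":0,"ry":0,"rz":-0.06,"hand":85},{"dx":0.025,"dy":-0.023,"dz":-0.07,"rx":0,"ry":0,"rz":-0.06,"hand":85},{"dx":0,"dy":0,"dz":0,"rx":0,"ry":0,"rz":-0.0625,"hand":85},{"dx":0,"dy":0,"dz":0,"rx":0,"ry":0,"rz":0,"hand":85}]'
python3 - <<'E'
from st import *
T=tool([0,0,-1],-n); need(g*[1,1,0]+[0,0,.047],T); print(M)
import h as H
p,d,Tc=H.snap('wrist','w3'); P=H.cloud(d,Tc['camera_matrix'],Tc['extrinsics'])
hh=np.array([.725,-.689]); nn=np.array([.689,.725])
a=P[...,:2]@hh; b=P[...,:2]@nn
for a0 in np.arange(.50,.66,.015):
    k=(a>a0)&(a<a0+.015)&(b>.14)&(b<.215)&(P[...,2]<.13)&(P[...,2]>(.02 if a0<.61 else .073))
    if k.sum()>5: print(a0.round(3),k.sum(),np.percentile(b[k],[3,50,97]).round(4),np.percentile(P[k][:,2],[50,95]).round(4))
E
```

```text
time_s: 2.7
position: [0.5626, -0.2912, 0.1544]
eef_rot: [0.0, 0.928, -0.373, -0.001]
wrist_force: [0.1, 0.2, 0.2]
grip_width: 0.0849
grip_force: 0.0
t 2.7 p [ 0.5626 -0.2912  0.1544] q [ 0.4068  0.4733  0.0058  1.7159 -0.0029  0.9554 -1.9216] grip 0.08493963820930893 0.0 F [0.0536 0.2279 0.2189]
 shift/0.3 [-0.0056  0.0079 -0.3581] rot/120 [-0.0005 -0.0013  0.0021]
[[ 0.7218 -0.6921 -0.0028]
 [-0.6921 -0.7218  0.0009]
 [-0.0027  0.0013 -1.    ]]
0.5 1100 [0.146  0.1768 0.2065] [0.0393 0.0493]
0.515 353 [0.1616 0.1758 0.1906] [0.0517 0.056 ]
0.53 386 [0.1615 0.1758 0.1906] [0.0579 0.0621]
0.545 432 [0.1613 0.1758 0.1902] [0.0639 0.0685]
0.56 484 [0.1615 0.1757 0.1904] [0.0698 0.0743]
0.575 559 [0.1613 0.1757 0.1899] [0.0758 0.0804]
0.59 635 [0.1611 0.1756 0.1902] [0.0819 0.0864]
0.605 729 [0.1607 0.1756 0.1898] [0.088  0.0923]
0.62 848 [0.1607 0.1756 0.1897] [0.0942 0.0986]
0.635 1159 [0.161  0.1749 0.1893] [0.0988 0.1048]
0.65 712 [0.1597 0.1754 0.1905] [0.078 0.094]
```

```bash

python3 -m jog '[{"dx":-0.008,"dy":0.005,"dz":-0.06,"rx":0,"ry":0,"rz":0.002,"hand":85},{"dx":0,"dy":0,"dz":-0.08,"rx":0,"ry":0,"rz":0,"hand":85},{"dx":0,"dy":0,"dz":-0.08,"rx":0,"ry":0,"rz":0,"hand":85},{"dx":0,"dy":0,"dz":-0.08,"rx":0,"ry":0,"rz":0,"hand":85},{"dx":0,"dy":0,"dz":-0.058,"rx":0,"ry":0,"rz":0,"hand":85},{"dx":0,"dy":0,"dz":0,"rx":0,"ry":0,"rz":0,"hand":85}]' 40
python3 -m jog '[{"dx":0,"dy":0,"dz":0,"rx":0,"ry":0,"rz":0,"hand":40},{"dx":0,"dy":0,"dz":0,"rx":0,"ry":0,"rz":0,"hand":36},{"dx":0,"dy":0,"dz":0,"rx":0,"ry":0,"rz":0,"hand":33},{"dx":0,"dy":0,"dz":0,"rx":0,"ry":0,"rz":0,"hand":20},{"dx":0,"dy":0,"dz":0,"rx":0,"ry":0,"rz":0,"hand":20},{"dx":0,"dy":0,"dz":0,"rx":0,"ry":0,"rz":0,"hand":20},{"dx":0,"dy":0,"dz":0,"rx":0,"ry":0,"rz":0,"hand":20},{"dx":0,"dy":0,"dz":0,"rx":0,"ry":0,"rz":0,"hand":20}]' 40
python3 st.py
```

```text
time_s: 3.35
position: [0.5588, -0.2884, 0.0468]
eef_rot: [-0.0, 0.929, -0.37, -0.002]
wrist_force: [-0.2, 1.5, -0.3]
grip_width: 0.0849
grip_force: 0.0
time_s: 4.15
position: [0.5607, -0.2892, 0.0499]
eef_rot: [-0.0, 0.929, -0.371, 0.001]
wrist_force: [-0.1, -0.9, 6.1]
grip_width: 0.0307
grip_force: 39.5
t 4.15 p [ 0.5607 -0.2892  0.0499] q [ 0.41    0.5941 -0.0007  1.796   0.0003  0.7494 -1.921 ] grip 0.03071993500520698 39.54984962940216 F [-0.099  -0.8952  6.1288]
```

```bash

python3 -m jog '[{"dx":0,"dy":0,"dz":0.05,"rx":0,"ry":0,"rz":0,"hand":20},{"dx":0,"dy":0,"dz":0.1,"rx":0,"ry":0,"rz":0,"hand":20},{"dx":0,"dy":0,"dz":0.13,"rx":0,"ry":0,"rz":0,"hand":20},{"dx":0.02,"dy":0.02,"dz":0.13,"rx":0,"ry":0,"rz":0,"hand":20},{"dx":0.033,"dy":0.033,"dz":0.1,"rx":-0.0217,"ry":-0.0228,"rz":0,"hand":20},{"dx":0.033,"dy":0.033,"dz":0.1,"rx":-0.0434,"ry":-0.0457,"rz":0,"hand":20},{"dx":0.033,"dy":0.033,"dz":0.08,"rx":-0.0434,"ry":-0.0457,"rz":0,"hand":20},{"dx":0.033,"dy":0.033,"dz":0.08,"rx":-0.0434,"ry":-0.0457,"rz":0,"hand":20}]'
python3 -m jog '[{"dx":0.033,"dy":0.033,"dz":0.02,"rx":-0.0434,"ry":-0.0457,"rz":0,"hand":20},{"dx":0.033,"dy":0.033,"dz":0.02,"rx":-0.0434,"ry":-0.0457,"rz":0,"hand":20},{"dx":0.033,"dy":0.033,"dz":0.02,"rx":-0.0434,"ry":-0.0457,"rz":0,"hand":20},{"dx":0.033,"dy":0.033,"dz":0.02,"rx":-0.0434,"ry":-0.0457,"rz":0,"hand":20},{"dx":0,"dy":0,"dz":0,"rx":-0.0434,"ry":-0.0457,"rz":0,"hand":20},{"dx":0,"dy":0,"dz":0,"rx":-0.0217,"ry":-0.0228,"rz":0,"hand":20},{"dx":0,"dy":0,"dz":0,"rx":0,"ry":0,"rz":0,"hand":20}]'
python3 - <<'E'
from st import *
print(M)
import h as H
H.snap('wrist','w4')
E
```

```text
time_s: 4.95
position: [0.6057, -0.2427, 0.2823]
eef_rot: [0.085, 0.903, -0.361, 0.216]
wrist_force: [-0.4, -0.8, -0.9]
grip_width: 0.0309
grip_force: 39.7
time_s: 5.65
position: [0.626, -0.2282, 0.2558]
eef_rot: [0.157, 0.856, -0.341, 0.356]
wrist_force: [0.6, 0.1, -1.4]
grip_width: 0.0309
grip_force: 40.6
t 5.65 p [ 0.626  -0.2282  0.2558] q [-0.8211  0.389   1.118   2.1056  0.5057  0.2132 -2.6478] grip 0.030881568022418628 40.63007175922394 F [ 0.5693  0.1437 -1.4442]
[[ 0.5136 -0.6959  0.502 ]
 [-0.4722 -0.7177 -0.5117]
 [ 0.7164  0.0258 -0.6972]]
```

View pics/w4.png

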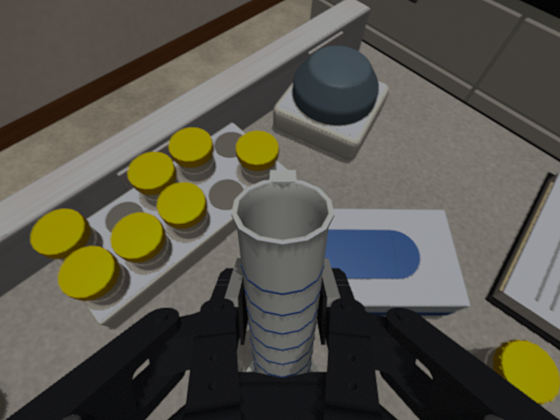

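The wrist view shows the cylinder gripped well and straight between the pads, mouth at (283,205) and pouring lip at the top. The tilt has stalled on joints 6 and 7. I'll model the arm's local IK to pick a better order of turns.

```bash
cat > sim.py <<'E'
from plan import *
np.set_printoptions(precision=3,suppress=True)
from scipy.optimize import lsq_linear
def step(q,p,M,w=0.0,qn=None):
    for _ in range(6):
        P,Q=fk(q); e=np.hstack([p-P,R.from_matrix(M@Q.T).as_rotvec()*.3])
        J=np.zeros((6,7))
        for i in range(7):
            d=q.copy(); d[i]+=1e-5; a,b=fk(d); J[:,i]=np.hstack([a-P,R.from_matrix(b@Q.T).as_rotvec()*.3])/1e-5
        reg=.02; t0=np.zeros(7) if qn is None else w*(qn-q)
        r=lsq_linear(np.vstack([J,reg*np.eye(7)]),np.hstack([e,reg*t0]),bounds=(np.minimum(lo-q,-1e-9),np.maximum(hi-q,1e-9)))
        q=np.clip(q+r.x,lo,hi)
    return q
def run(q,segs,w=0,qn=None,verbose=True):
    """segs: list of (n, dpos total m, rotvec total deg world)"""
    P,M=fk(q); p=P.copy()
    for n_,dp,rv in segs:
        for k in range(n_):
            p=p+np.array(dp)/n_; M=R.from_rotvec(np.radians(rv)/n_).as_matrix()@M; q=step(q,p,M,w,qn)
        P,Q=fk(q)
        if verbose: print('q',q,'err mm',1000*np.linalg.norm(P-p),'deg',np.degrees(R.from_matrix(M@Q.T).magnitude()),'P',P)
    return q
E
python3 - <<'E'
from sim import *
q=np.array([.41,.594,0,1.796,0,.749,-1.921])
nn=-n
for w,qn in((0,None),(.1,(lo+hi)/2)):
    print('w',w); run(q,[(3,[0,0,.084],[0,0,0]),(5,[.045,.045,.15],68*3.5/9*nn),(7,[.04,.04,.024],68*5.5/9*nn)],w,qn)
print('from first call end actual? ; now from current: undo tilt + yaw')
q=np.array([-.8211,.389,1.118,2.1056,.5057,.2132,-2.6478])
for w,qn in((0,None),(.1,(lo+hi)/2)):
    print('w',w); run(q,[(8,[0,0,0.03],-46*nn),(10,[.0,.1,0],[0,0,80]),(8,[0,0.02,0],[0,0,59])],w,qn)
E
```

```text
w 0
q [ 0.408  0.49   0.003  1.743 -0.002  0.906 -1.919] err mm 1.20558207794339e-10 deg 4.0558494199485516e-11 P [ 0.561 -0.29   0.134]
q [ 0.125  0.208  0.099  1.861  0.334  0.697 -2.33 ] err mm 4.7020562290398556e-08 deg 2.5074256610265847e-08 P [ 0.606 -0.245  0.284]
q [-0.972  0.513  1.29   2.02   0.452  0.21  -2.66 ] err mm 32.31764361791972 deg 14.24461159873325 P [ 0.676 -0.211  0.316]
w 0.1
q [ 0.327  0.49   0.114  1.748 -0.068  0.905 -1.861] err mm 0.12421640944925783 deg 0.050890206877972 P [ 0.561 -0.29   0.134]
q [ 0.018  0.209  0.226  1.866  0.287  0.687 -2.287] err mm 0.23126998980518393 deg 0.08933957928010539 P [ 0.606 -0.245  0.284]
q [-0.972  0.513  1.29   2.02   0.453  0.21  -2.66 ] err mm 32.35078067916942 deg 14.24190482867216 P [ 0.676 -0.211  0.316]
from first call end actual? ; now from current: undo tilt + yaw
w 0
q [-0.064  0.45   0.5    1.5   -0.198  1.259 -1.862] err mm 2.3272256201603835e-10 deg 6.744620682340481e-11 P [ 0.626 -0.228  0.286]
q [-0.012  0.361  0.188  1.578 -0.049  1.193 -0.742] err mm 7.445334733297597e-11 deg 2.7273850431942833e-11 P [ 0.626 -0.128  0.286]
q [ 0.116  0.35  -0.014  1.585  0.004  1.181  0.208] err mm 4.245486350021415e-11 deg 1.7504365817688047e-11 P [ 0.626 -0.108  0.286]
w 0.1
q [ 0.18   0.423  0.14   1.484 -0.038  1.253 -1.998] err mm 0.11821518117591555 deg 0.051448293210507604 P [ 0.626 -0.228  0.286]
q [ 0.264  0.371 -0.189  1.56   0.096  1.205 -0.868] err mm 0.08223664631526684 deg 0.03329315766137581 P [ 0.626 -0.128  0.286]
q [ 0.42   0.385 -0.43   1.565  0.171  1.203  0.067] err mm 0.10933855575342459 deg 0.044685543923670294 P [ 0.626 -0.108  0.286]
```

```bash
python3 - <<'E'
from sim import *
q=np.array([-.8211,.389,1.118,2.1056,.5057,.2132,-2.6478])
for Y in (124,139,150):
  print('Y',Y)
  a=np.radians(-43.5+Y); hv=np.array([np.cos(a),np.sin(a),0]); ax=np.cross(hv,up)
  z=hv*np.cos(np.radians(22))-up*np.sin(np.radians(22)); pf=tray+up*(.118+.012)+z*.019; pre=pf-xd*.15+up*.06
  q1=run(q,[(8,[0,0,0.03],46*n),(18,[0,.1,0],[0,0,Y])],verbose=False)
  P,_=fk(q1); P1=np.array([.626,-.128,.286]); 
  q2=run(q1,[(9,pre-P,68*ax),(3,[0,0,-.06],[0,0,0]),(6,xd*.15,[0,0,0]),(1,[0,0,-.012],[0,0,0])])
E
```

```text
Y 124
q [ 0.62   0.717 -0.322  1.712 -1.02   1.264  0.782] err mm 4.04952266943478e-10 deg 1.3890270190650225e-10 P [ 0.648 -0.017  0.199]
q [ 0.617  0.803 -0.318  1.723 -1.022  1.213  0.866] err mm 3.437744295853509e-11 deg 1.2082038066847897e-11 P [ 0.648 -0.017  0.139]
q [ 0.588  0.843 -0.607  1.781 -1.04   0.9    0.789] err mm 5.414012824635091e-10 deg 2.1998147807664057e-10 P [0.673 0.131 0.139]
q [ 0.588  0.863 -0.607  1.782 -1.04   0.89   0.806] err mm 2.947445704787477e-10 deg 1.2003888596165113e-10 P [0.673 0.131 0.127]
Y 139
q [ 0.562  0.796 -0.309  1.539 -0.848  1.471  0.76 ] err mm 1.453912506610279e-10 deg 4.180744873008721e-11 P [ 0.644 -0.016  0.199]
q [ 0.557  0.873 -0.301  1.55  -0.837  1.417  0.828] err mm 3.2872616419305675e-11 deg 9.733669208456348e-12 P [ 0.644 -0.016  0.139]
q [ 0.4    0.858 -0.373  1.612 -0.947  1.229  0.786] err mm 7.880675536766324e-11 deg 2.641896391071747e-11 P [0.668 0.132 0.139]
q [ 0.399  0.875 -0.371  1.612 -0.946  1.22   0.801] err mm 1.2136171062364789e-11 deg 4.036077764619184e-12 P [0.668 0.132 0.127]
Y 150
q [ 0.512  0.853 -0.302  1.415 -0.742  1.623  0.767] err mm 6.501721519723159e-11 deg 1.654765197127724e-11 P [ 0.641 -0.017  0.199]
q [ 0.507  0.925 -0.293  1.426 -0.724  1.567  0.828] err mm 3.698042281966371e-11 deg 9.719806590899315e-12 P [ 0.641 -0.017  0.139]
q [ 0.351  0.911 -0.354  1.479 -0.821  1.394  0.762] err mm 7.657105359242192e-11 deg 2.267255178627325e-11 P [0.665 0.131 0.139]
q [ 0.35   0.927 -0.352  1.479 -0.818  1.384  0.775] err mm 1.511580981523104e-11 deg 4.469877488502205e-12 P [0.665 0.131 0.127]
```

```bash

python3 -m jog '[{"dx":0,"dy":0,"dz":0.016,"rx":0.044,"ry":0.0463,"rz":0,"hand":20},{"dx":0,"dy":0,"dz":0.016,"rx":0.044,"ry":0.0463,"rz":0,"hand":20},{"dx":0,"dy":0,"dz":0.016,"rx":0.044,"ry":0.0463,"rz":0,"hand":20},{"dx":0,"dy":0,"dz":0.016,"rx":0.044,"ry":0.0463,"rz":0,"hand":20},{"dx":0,"dy":0,"dz":0.016,"rx":0.044,"ry":0.0463,"rz":0,"hand":20},{"dx":0,"dy":0,"dz":0.016,"rx":0.044,"ry":0.0463,"rz":0,"hand":20},{"dx":0,"dy":0,"dz":0,"rx":0,"ry":0,"rz":0,"hand":20}]'
python3 -c "
from st import *
need([.626,-.228,.286],tool([0,0,-1],-n))"
python3 -m jog '[{"dx":0,"dy":0.0185,"dz":0,"rx":0,"ry":0,"rz":0.0643,"hand":20},{"dx":0,"dy":0.0185,"dz":0,"rx":0,"ry":0,"rz":0.0643,"hand":20},{"dx":0,"dy":0.0185,"dz":0,"rx":0,"ry":0,"rz":0.0643,"hand":20},{"dx":0,"dy":0.0185,"dz":0,"rx":0,"ry":0,"rz":0.0643,"hand":20},{"dx":0,"dy":0.0185,"dz":0,"rx":0,"ry":0,"rz":0.0643,"hand":20},{"dx":0,"dy":0.0185,"dz":0,"rx":0,"ry":0,"rz":0.0643,"hand":20},{"dx":0,"dy":0.0185,"dz":0,"rx":0,"ry":0,"rz":0.0643,"hand":20},{"dx":0,"dy":0.0185,"dz":0,"rx":0,"ry":0,"rz":0.0643,"hand":20}]'
python3 -m jog '[{"dx":0,"dy":0.0185,"dz":0,"rx":0,"ry":0,"rz":0.0643,"hand":20},{"dx":0,"dy":0.0185,"dz":0,"rx":0,"ry":0,"rz":0.0643,"hand":20},{"dx":0,"dy":0.0185,"dz":0,"rx":0,"ry":0,"rz":0.0643,"hand":20},{"dx":0,"dy":0.0185,"dz":0,"rx":0,"ry":0,"rz":0.0643,"hand":20},{"dx":0,"dy":0.0185,"dz":0,"rx":0,"ry":0,"rz":0.0643,"hand":20},{"dx":0,"dy":0.0185,"dz":0,"rx":0,"ry":0,"rz":0.0643,"hand":20},{"dx":0,"dy":0.0185,"dz":0,"rx":0,"ry":0,"rz":0.0643,"hand":20},{"dx":0,"dy":0,"dz":0,"rx":0,"ry":0,"rz":0,"hand":20}]'
python3 - <<'E'
from st import *
print(M)
import h as H
p,d,T=H.snap('wrist','w5'); P=H.cloud(d,T['camera_matrix'],T['extrinsics'])
H.snap('scene','s5')
for z0,z1,nm in((.010,.022,'tray'),(.124,.138,'top')):
    m=((P[...,2]>z0)&(P[...,2]<z1)).astype(np.uint8); nl,l,st,c=H.cv2.connectedComponentsWithStats(m)
    for i in range(1,nl):
        if st[i,4]>400:
            r=H.cv2.minAreaRect((P[l==i][:,:2]*1000).astype(np.float32)); print(nm,st[i,4],c[i].round(),r)
E
```

```text
time_s: 6.4
position: [0.6303, -0.2391, 0.2842]
eef_rot: [0.023, 0.928, -0.372, 0.022]
wrist_force: [-0.8, -0.1, -1.7]
grip_width: 0.0313
grip_force: 40.7
t 6.4 p [ 0.6303 -0.2391  0.2842] q [-0.0533  0.4318  0.476   1.5259 -0.1588  1.1877 -1.8962] grip 0.031332683639214244 40.686689615249634 F [-0.7609 -0.0835 -1.7499]
 shift/0.3 [-0.0142  0.037   0.0061] rot/120 [0.0279 0.011  0.0012]
time_s: 7.2
position: [0.628, -0.1888, 0.2825]
eef_rot: [0.011, 0.986, 0.162, 0.03]
wrist_force: [-0.1, 0.8, -1.6]
grip_width: 0.0307
grip_force: 40.7
time_s: 8.0
position: [0.6282, -0.1494, 0.2825]
eef_rot: [-0.002, 0.806, 0.59, 0.032]
wrist_force: [0.3, 0.3, -1.1]
grip_width: 0.031
grip_force: 40.6
t 8.0 p [ 0.6282 -0.1494  0.2825] q [ 0.1733  0.3634  0.0244  1.5754 -0.0627  1.1637 -0.0871] grip 0.03102092079012565 40.64025342464447 F [ 0.3118  0.3296 -1.1172]
[[ 0.3007  0.9525  0.0486]
 [ 0.9523 -0.3027  0.0402]
 [ 0.053   0.0342 -0.998 ]]
tray 463 [129.  61.] ((492.8585205078125, 36.58911895751953), (176.28277587890625, 63.13093566894531), 13.885309219360352)
tray 1684 [233.   7.] ((657.626953125, 53.17538070678711), (22.04250144958496, 139.32257080078125), 74.46925354003906)
tray 437 [464.  35.] ((897.370849609375, -50.169677734375), (81.4054946899414, 2.704207181930542), 89.95328521728516)
tray 529 [388. 202.] ((765.518310546875, -239.09796142578125), (295.95098876953125, 3.44222354888916), 89.54180145263672)
```

View pics/w5.png

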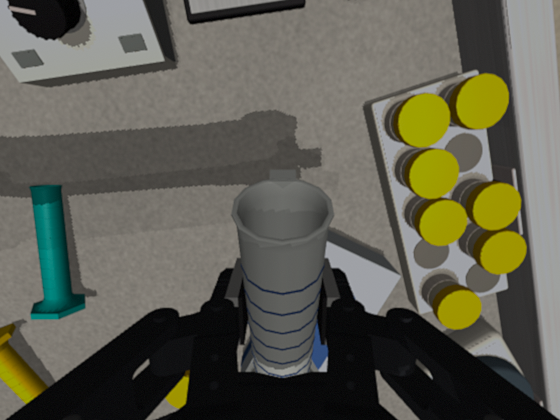

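The wrist view shows the cylinder held straight, heading towards the dispenser. The console's front edge runs to about (165,65) and the tray's front edge runs from (190,20) to (303,6). I'll fit the dispenser's yaw and position from those edges.

```bash
python3 - <<'E'
from h import *
import math
def fitline(Q,nm):
    vx,vy,x,y=cv2.fitLine((Q[:,:2]*1000).astype(np.float32),cv2.DIST_HUBER,0,.01,.01).ravel(); print(nm,len(Q),'ang',round(math.degrees(math.atan2(vy,vx))%180,1),'pt',round(float(x),1),round(float(y),1))
f=np.load('pics/w5.npz'); P=cloud(f['d'],f['K'],f['E'])
e=[]
for u in range(200,296):
    v=[v for v in range(0,40) if .011<P[v,u,2]<.024]
    if v: e.append(P[max(v),u])
fitline(np.array(e),'tray front edge (w5)')
e=[]
for u in range(15,155):
    v=[v for v in range(40,110) if P[v,u,2]>.04]
    if v: e.append(P[max(v),u])
fitline(np.array(e),'console front (w5)'); print(np.mean(e,0))
a=np.array([P[v,u] for u in range(40,150,2) for v in range(0,70,2) if P[v,u,2]>.055]); 
c=a.mean(0); nrm=np.linalg.svd(a-c)[2][2]; nrm*=np.sign(nrm[2]); print('panel normal',nrm, math.degrees(math.acos(nrm[2])),'heading xd', math.degrees(math.atan2(-nrm[1],-nrm[0])),c)
for n in('scene0','s5','side0'):
    f=np.load(f'pics/{n}.npz'); P=cloud(f['d'],f['K'],f['E'])
    m=(P[...,0]>.33)&(P[...,0]<.62)&(P[...,1]>.02)&(P[...,1]<.3)&(P[...,2]<.129)&(P[...,2]>.055)
    a=P[m]
    gx,gy=np.gradient(P[...,2])
    # panel: ransac plane w/ tilt
    rng=np.random.default_rng(0); best=(0,)
    for _ in range(600):
        s=a[rng.choice(len(a),3,0)]; nn=np.cross(s[1]-s[0],s[2]-s[0]); 
        if np.linalg.norm(nn)<1e-6: continue
        nn/=np.linalg.norm(nn); nn*=np.sign(nn[2]+1e-12)
        if abs(math.degrees(math.acos(nn[2]))-32)>4: continue
        k=abs((a-s[0])@nn)<.0015
        if k.sum()>best[0]: best=(k.sum(),k)
    b=a[best[1]]; c=b.mean(0); nn=np.linalg.svd(b-c)[2][2]; nn*=np.sign(nn[2]); print(n,'panel',best[0],math.degrees(math.acos(nn[2])),'heading',math.degrees(math.atan2(-nn[1],-nn[0])),c.round(4))
    # tray: height band, connected, drop console
    m=((P[...,2]>.0125)&(P[...,2]<.0195)&(P[...,0]>.56)&(P[...,0]<.8)&(P[...,1]>0)&(P[...,1]<.25)).astype(np.uint8); m=cv2.morphologyEx(m,cv2.MORPH_OPEN,np.ones((3,3)))
    nl,l,st,cc=cv2.connectedComponentsWithStats(m)
    if nl>1:
        i=1+st[1:,4].argmax(); print(n,'tray',st[i],cv2.minAreaRect((P[l==i][:,:2]*1000).astype(np.float32)))
E
python3 - <<'E'
import cv2
a=cv2.imread('pics/s5.png'); cv2.imwrite('pics/c5.png',cv2.resize(a[170:310,240:360],(690,600*805//805),interpolation=2))
E
```

```text
tray front edge (w5) 96 ang 170.3 pt 659.8 49.8
console front (w5) 140 ang 149.4 pt 539.7 -15.6
[0.49050367 0.01851533 0.10049643]
panel normal [0.06663834 0.98895122 0.13241911] 82.39059436136145 heading xd -93.85492512474102 [0.50745764 0.05877197 0.07743492]
scene0 panel 395 32.777376441101566 heading 79.93375617584368 [0.4886 0.0963 0.0921]
scene0 tray [300 259  19  26 246] ((666.1812744140625, 167.692138671875), (71.056396484375, 89.96322631835938), 61.83036422729492)
s5 panel 399 32.726080187892876 heading 80.15933747887436 [0.49   0.0954 0.0919]
s5 tray [286 255  30  39 524] ((673.4888916015625, 143.354736328125), (97.24124145507812, 145.96469116210938), 87.98114013671875)
side0 panel 401 32.452407215860205 heading 80.30606311985068 [0.471  0.1059 0.0942]
```

View pics/c5.png

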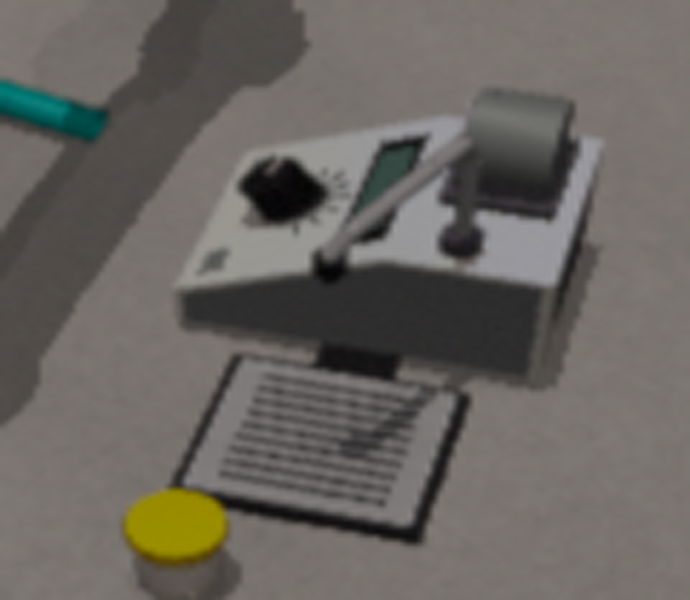

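The crop shows the tray corners at full-image pixels (281,253), (321,262), (313,295.5) and (271,284). The nozzle's black tip is near (297,233) and the dial near (289,213). I'll cast rays at those.

```bash
cat > ray.py <<'E'
from h import *
def ray(n,u,v,z):
    f=np.load(f'pics/{n}.npz');K=f['K'];E=f['E']; d=E[:3,:3]@np.array([(u-K[0,2])/K[0,0],-(v-K[1,2])/K[1,1],-1]); o=E[:3,3]; return o+d*(z-o[2])/d[2]
E
python3 - <<'E'
from ray import *
c=np.array([ray('s5',u,v,.016) for u,v in((281.2,252.8),(321.4,261.7),(313,295.5),(270.7,283.7))]); print(c.round(3),c.mean(0).round(4))
print('sides',[np.linalg.norm(c[i]-c[(i+1)%4]).round(3) for i in range(4)])
xd=np.array([.170,.985,0]);yd=np.array([-.985,.170,0]);print('xd coords',c@xd,'yd',c@yd)
print('nozzle',ray('s5',297.4,232.5,.222), 'w5 front corner', ray('w5',190,20,.014), ray('w5',303,6,.014))
# dark dial blob
for n,roi,z in(('s5',(275,200,303,228),.108),('side0',(262,225,290,250),.108)):
    p=np.load(f'pics/{n}.npz')['p'].astype(int); m=(p.max(2)<45); k=np.zeros_like(m);k[roi[1]:roi[3],roi[0]:roi[2]]=1;m&=k; v,u=np.nonzero(m); print(n,'dial px',u.mean(),v.mean(),len(u),ray(n,u.mean(),v.mean(),z))
# nozzle in depth: s5 & side0 points between z .21..0.27
for n in('scene0','s5','side0'):
    f=np.load(f'pics/{n}.npz');P=cloud(f['d'],f['K'],f['E'])
    m=(P[...,2]>.205)&(P[...,2]<.275)&(abs(P@xd-.232)<.09)&(abs(P@yd+.645)<.13)
    for z0 in np.arange(.205,.275,.01):
        k=m&(P[...,2]>=z0)&(P[...,2]<z0+.01)
        if k.sum(): print(n,z0.round(3),k.sum(),np.median(P[k],0).round(3),np.nonzero(k)[1].mean(),np.nonzero(k)[0].mean())
E
```

```text
[[0.596 0.065 0.016]
 [0.618 0.208 0.016]
 [0.754 0.187 0.016]
 [0.725 0.045 0.016]] [0.6731 0.1263 0.016 ]
sides [np.float64(0.144), np.float64(0.137), np.float64(0.145), np.float64(0.131)]
xd coords [0.16543513 0.30963436 0.31255136 0.16778286] yd [-0.57580884 -0.57348306 -0.71045622 -0.70652369]
nozzle [0.66508943 0.12424308 0.222     ] w5 front corner [0.59315866 0.0608418  0.014     ] [0.7222857  0.03628721 0.014     ]
s5 dial px 288.65625 214.5 128 [0.49466843 0.08048314 0.108     ]
side0 dial px 271.2105263157895 240.23684210526315 38 [0.47000559 0.10509756 0.108     ]
scene0 0.205 5 [0.566 0.191 0.21 ] 321.0 212.6
scene0 0.215 12 [0.566 0.191 0.219] 317.25 214.41666666666666
scene0 0.225 19 [0.672 0.13  0.232] 308.36842105263156 221.21052631578948
scene0 0.235 26 [0.672 0.124 0.241] 300.4230769230769 226.6153846153846
scene0 0.245 20 [0.669 0.127 0.249] 302.6 223.3
scene0 0.255 105 [0.629 0.152 0.262] 308.4952380952381 215.13333333333333
scene0 0.265 25 [0.608 0.163 0.266] 311.84 210.36
s5 0.205 7 [0.566 0.191 0.211] 321.0 212.71428571428572
s5 0.215 8 [0.566 0.189 0.219] 315.0 216.625
s5 0.225 20 [0.622 0.158 0.229] 309.0 220.8
s5 0.235 29 [0.672 0.124 0.241] 301.8965517241379 225.44827586206895
s5 0.245 20 [0.668 0.127 0.25 ] 302.6 223.05
s5 0.255 98 [0.629 0.153 0.263] 308.51020408163265 215.01020408163265
s5 0.265 31 [0.612 0.163 0.266] 311.4516129032258 211.32258064516128
side0 0.205 13 [0.56  0.194 0.211] 227.46153846153845 209.92307692307693
side0 0.215 8 [0.562 0.197 0.221] 226.25 204.5
side0 0.225 14 [0.56  0.194 0.23 ] 225.78571428571428 198.71428571428572
side0 0.235 22 [0.565 0.19  0.241] 226.22727272727272 193.5
side0 0.245 17 [0.564 0.19  0.25 ] 226.23529411764707 197.11764705882354
side0 0.255 75 [0.603 0.167 0.262] 224.52 185.96
side0 0.265 2 [0.597 0.172 0.265] 224.5 186.5
```

```bash
sed -i "s/^xd=.*/xd=np.array([.170,.985,0]); yd=np.array([-.985,.170,0]); up=np.array([0,0,1.])/; s/^tray=.*/tray=np.array([.6707,.1246,.016])/" plan.py
cat > axis.py <<'E'
from ray import *
import sys,math
def axis(n,Mt,pt,rows=(235,360),pr=False):
    f=np.load(f'pics/{n}.npz');P=cloud(f['d'],f['K'],f['E']); T=(P-pt)@Mt   # tool frame
    S=[]
    for v in range(rows[0],rows[1],4):
        r=T[v,225:340]; r=r[(np.abs(r[:,1])<.02)&(r[:,2]<.03)&(r[:,2]>-.08)&(np.abs(r[:,0])<.12)]
        if len(r)<20: continue
        c=r[np.abs(r[:,1]-np.median(r[:,1]))<.004]; S.append((v,r[:,1].min(),r[:,1].max(),c[:,0].mean(),c[:,2].mean()))
    S=np.array(S); 
    if pr: print(S.round(4))
    k=np.polyfit(S[:,3],S[:,4],1); ky=np.polyfit(S[:,3],(S[:,1]+S[:,2])/2,1)
    print('axis in tool: angle x->z deg',math.degrees(math.atan(k[0])),'front z at x=0',k[1],'lateral deg',math.degrees(math.atan(ky[0])),'y0',ky[1])
    return k,ky
E
python3 - <<'E'
from axis import *
from st import *
axis('w5',M,s['position'],pr=True)
axis('w4',tool([.502,-.5117,-.6972],[-.6959,-.7177,.0258]),np.array([.626,-.2282,.2558]))
E
```

```text
t 8.1 p [ 0.628  -0.1506  0.2822] q [ 0.1722  0.3643  0.0277  1.575  -0.0628  1.1643 -0.0891] grip 0.030449589208619645 40.639269948005676 F [ 0.3033  0.0587 -0.6887]
[[235.      -0.016    0.0148   0.0297  -0.0181]
 [239.      -0.0154   0.0153   0.0397  -0.0461]
 [243.      -0.0157   0.0148   0.0425  -0.0556]
 [247.      -0.0156   0.0145   0.0407  -0.0545]
 [251.      -0.0158   0.0151   0.0386  -0.0528]
 [255.      -0.0156   0.0146   0.0369  -0.0521]
 [259.      -0.0158   0.02     0.0351  -0.0512]
 [263.      -0.0163   0.0199   0.0333  -0.0505]
 [267.      -0.0195   0.0199   0.0316  -0.05  ]
 [271.      -0.0196   0.0198   0.0297  -0.0492]
 [275.      -0.0196   0.0198   0.0277  -0.0483]
 [279.      -0.02     0.0198   0.0258  -0.0475]
 [283.      -0.0199   0.0197   0.0238  -0.0467]
 [287.      -0.0196   0.0196   0.0217  -0.0458]
 [291.      -0.0194   0.0199   0.0196  -0.045 ]
 [295.      -0.0199   0.0196   0.0175  -0.0442]
 [299.      -0.02     0.0199   0.0152  -0.0433]
 [303.      -0.02     0.0198   0.0127  -0.0421]
 [307.      -0.0199   0.0199   0.0107  -0.0416]
 [311.      -0.0199  
[... 186 characters left out ...]
0193   0.018   -0.0025  -0.0361]
 [331.      -0.0188   0.0177  -0.0054  -0.0348]
 [335.      -0.0174   0.0167  -0.0083  -0.0336]
 [339.      -0.0174   0.0168  -0.0113  -0.0325]
 [343.      -0.0177   0.0172  -0.0144  -0.0312]
 [347.      -0.0172   0.0168  -0.0177  -0.0298]
 [351.      -0.0161   0.0157  -0.0209  -0.0286]
 [355.      -0.0158   0.0148  -0.0245  -0.0271]
 [359.      -0.0156   0.0152  -0.0279  -0.0258]]
axis in tool: angle x->z deg -19.79453055369533 front z at x=0 -0.03654882635407025 lateral deg 0.5326735514108543 y0 -0.00023632535959661676
axis in tool: angle x->z deg -19.355881874277053 front z at x=0 -0.03745181439736784 lateral deg -0.4903722686816908 y0 0.000143795816778979
```

```bash
cat > place.py <<'E'
from st import *
a=np.radians(95); hv=np.array([np.cos(a),np.sin(a),0]); c,sn=np.cos(np.radians(22.1)),np.sin(np.radians(22.1))
z=hv*c-up*sn; Mt=tool(z,np.cross(z,hv*sn+up*c)); 
pf=tray+up*.117+z*.0198
E
python3 - <<'E'
from place import *
from sim import run
print('check x up',Mt@np.array([.927,0,-.375]))
pre=pf-xd*.16+up*.07
need(pre,Mt,'pre'); rv=np.degrees(R.from_matrix(Mt@M.T).as_rotvec())
run(s['qpos'],[(12,pre-s['position'],rv),(3,[0,0,-.055],[0,0,0]),(6,xd*.16,[0,0,0]),(1,[0,0,-.015],[0,0,0])])
E
```

```text
t 8.1 p [ 0.628  -0.1506  0.2822] q [ 0.1722  0.3643  0.0277  1.575  -0.0628  1.1643 -0.0891] grip 0.030449589208619645 40.639269948005676 F [ 0.3033  0.0587 -0.6887]
check x up [-0.     0.001  1.   ]
pre shift/0.3 [ 0.046  0.453 -0.289] rot/120 [ 0.543 -0.047  0.178]
q [ 0.582  0.81  -0.348  1.532 -0.818  1.465  0.73 ] err mm 1.695093848540218e-10 deg 4.8540077831237527e-11 P [ 0.642 -0.015  0.196]
q [ 0.576  0.88  -0.339  1.542 -0.806  1.416  0.79 ] err mm 2.7574059142365427e-11 deg 8.12249019187775e-12 P [ 0.642 -0.015  0.141]
q [ 0.407  0.868 -0.413  1.6   -0.919  1.216  0.742] err mm 1.0434922658945936e-10 deg 3.503731581657274e-11 P [0.669 0.143 0.141]
q [ 0.406  0.889 -0.412  1.601 -0.918  1.204  0.76 ] err mm 2.5939155805137794e-11 deg 8.720131997644859e-12 P [0.669 0.143 0.126]
```

```bash

python3 -m jog '[{"dx":0.0046,"dy":0.0453,"dz":-0.02,"rx":0.0543,"ry":-0.0047,"rz":0.0178,"hand":20},{"dx":0.0046,"dy":0.0453,"dz":-0.02,"rx":0.0543,"ry":-0.0047,"rz":0.0178,"hand":20},{"dx":0.0046,"dy":0.0453,"dz":-0.02,"rx":0.0543,"ry":-0.0047,"rz":0.0178,"hand":20},{"dx":0.0046,"dy":0.0453,"dz":-0.02,"rx":0.0543,"ry":-0.0047,"rz":0.0178,"hand":20},{"dx":0.0046,"dy":0.0453,"dz":-0.03,"rx":0.0543,"ry":-0.0047,"rz":0.0178,"hand":20},{"dx":0.0046,"dy":0.0453,"dz":-0.03,"rx":0.0543,"ry":-0.0047,"rz":0.0178,"hand":20},{"dx":0.0046,"dy":0.0453,"dz":-0.03,"rx":0.0543,"ry":-0.0047,"rz":0.0178,"hand":20},{"dx":0.0046,"dy":0.0453,"dz":-0.03,"rx":0.0543,"ry":-0.0047,"rz":0.0178,"hand":20}]'
python3 -m jog '[{"dx":0.0046,"dy":0.0453,"dz":-0.03,"rx":0.0543,"ry":-0.0047,"rz":0.0178,"hand":20},{"dx":0.0046,"dy":0.0453,"dz":-0.03,"rx":0.0543,"ry":-0.0047,"rz":0.0178,"hand":20},{"dx":0,"dy":0,"dz":0,"rx":0,"ry":0,"rz":0,"hand":20},{"dx":0,"dy":0,"dz":0,"rx":0,"ry":0,"rz":0,"hand":20}]'
python3 - <<'E'
from place import *
need(pf-xd*.16+up*.07,Mt,'pre'); need(pf-xd*.16+up*.016,Mt,'low')
import h as H; H.snap('wrist','w6')
E
```

```text
time_s: 8.9
position: [0.6396, -0.0428, 0.2212]
eef_rot: [-0.337, 0.629, 0.625, 0.316]
wrist_force: [0.4, 0.6, -1.0]
grip_width: 0.0307
grip_force: 40.6
time_s: 9.3
position: [0.6422, -0.0152, 0.2026]
eef_rot: [-0.412, 0.561, 0.612, 0.376]
wrist_force: [-0.1, -0.8, -0.1]
grip_width: 0.0307
grip_force: 40.6
t 9.3 p [ 0.6422 -0.0152  0.2026] q [ 0.5755  0.7996 -0.3385  1.5285 -0.8225  1.4766  0.7231] grip 0.030715981195494037 40.55492162704468 F [-0.0891 -0.753  -0.138 ]
pre shift/0.3 [-0.0009  0.0016 -0.0236] rot/120 [ 0.001  -0.0005 -0.0004]
low shift/0.3 [-0.0009  0.0016 -0.2036] rot/120 [ 0.001  -0.0005 -0.0004]
```

View pics/w6.png

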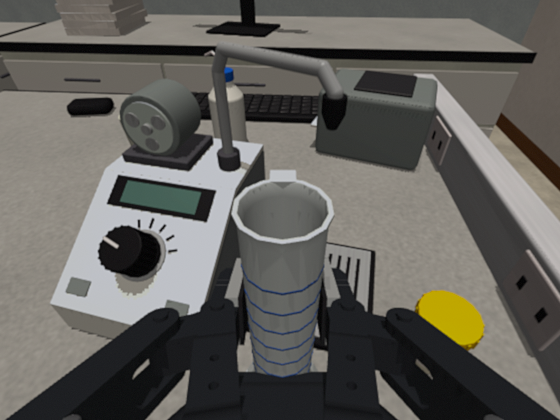

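The wrist view shows the cylinder upright in front of the tray. The nozzle's dark tip is at about (333,110), the dial at about (130,252) with its white nose up and to the left, and cup_a at (450,325) to the right.

```bash
python3 - <<'E'
from ray import *
f=np.load('pics/w6.npz');P=cloud(f['d'],f['K'],f['E']); p=f['p'].astype(int)
xd=np.array([.170,.985,0]);yd=np.array([-.985,.170,0])
m=np.zeros(P.shape[:2],bool); m[85:130,312:352]=1; m&=(p.max(2)<70)&(f['d']<.55)
for v in range(90,128,4):
    u=np.nonzero(m[v])[0]
    if len(u): print(v,u.min(),u.max(),P[v,u].mean(0).round(4),'xd,yd',(P[v,u]@xd).mean().round(4),(P[v,u]@yd).mean().round(4))
# dial: dark pts near panel
m=np.zeros(P.shape[:2],bool); m[220:285,90:170]=1; m&=(f['d']>0)
B=np.column_stack([P[m]@xd,P[m]@yd,P[m][:,2]])-[.237,-.640,0]
nrm=np.array([-np.sin(np.radians(32)),0,np.cos(np.radians(32))]); o=np.array([-.120,.175,.05]); 
hh=(B-o)@nrm; s=(B-o)@np.array([np.cos(np.radians(32)),0,np.sin(np.radians(32))])
print('panel h median',np.median(hh[hh<.012]))
k=(hh>.030)&(hh<.042); print('dial top',k.sum(),'h',np.median(hh[k]),'s',s[k].min(),s[k].max(),np.median(s[k]),'y',(B[k,1]).min(),B[k,1].max())
E
```

```text
90 325 327 [0.6625 0.1221 0.2457] xd,yd 0.2329 -0.6318
94 325 344 [0.668  0.1226 0.2427] xd,yd 0.2343 -0.6371
98 323 347 [0.6695 0.119  0.2411] xd,yd 0.2311 -0.6392
102 322 347 [0.6692 0.1162 0.2392] xd,yd 0.2282 -0.6394
106 322 346 [0.6691 0.1161 0.2362] xd,yd 0.2281 -0.6394
110 322 345 [0.6691 0.1158 0.2333] xd,yd 0.2278 -0.6393
114 322 345 [0.6694 0.116  0.2301] xd,yd 0.2281 -0.6396
118 323 343 [0.6693 0.1153 0.2272] xd,yd 0.2274 -0.6397
122 324 341 [0.6694 0.1166 0.2234] xd,yd 0.2286 -0.6395
126 326 351 [0.6686 0.1025 0.2267] xd,yd 0.2146 -0.6411
panel h median 0.0003376383635492113
dial top 1714 h 0.03590958703180805 s 0.04057676726512786 0.08484352812010786 0.06216987514648449 y 0.15282626967650176 0.19794184774136314
```

```bash
sed -i "s/^tray=.*/tray=np.array([.6705,.1236,.016])/" plan.py
python3 -m jog '[{"dx":0,"dy":0,"dz":-0.07,"rx":0,"ry":0,"rz":0,"hand":20},{"dx":0,"dy":0,"dz":-0.08,"rx":0,"ry":0,"rz":0,"hand":20},{"dx":0,"dy":0,"dz":-0.05,"rx":0,"ry":0,"rz":0,"hand":20},{"dx":0.012,"dy":0.07,"dz":0,"rx":0,"ry":0,"rz":0,"hand":20},{"dx":0.018,"dy":0.105,"dz":0,"rx":0,"ry":0,"rz":0,"hand":20},{"dx":0.018,"dy":0.105,"dz":0,"rx":0,"ry":0,"rz":0,"hand":20},{"dx":0.018,"dy":0.105,"dz":0,"rx":0,"ry":0,"rz":0,"hand":20},{"dx":0.012,"dy":0.07,"dz":0,"rx":0,"ry":0,"rz":0,"hand":20}]'
python3 -m jog '[{"dx":0.011,"dy":0.06,"dz":0,"rx":0,"ry":0,"rz":0,"hand":20},{"dx":0,"dy":0,"dz":0,"rx":0,"ry":0,"rz":0,"hand":20},{"dx":0,"dy":0,"dz":0,"rx":0,"ry":0,"rz":0,"hand":20}]'
python3 - <<'E'
from place import *
need(pf+up*.001,Mt,'final')
import h as H; H.snap('wrist','w7');
from axis import axis
axis('w7',M,s['position'],rows=(251,360))
E
```

```text
time_s: 10.15
position: [0.6653, 0.1265, 0.1451]
eef_rot: [-0.413, 0.557, 0.614, 0.377]
wrist_force: [0.7, -0.2, -1.4]
grip_width: 0.0311
grip_force: 40.6
time_s: 10.45
position: [0.6691, 0.1392, 0.1428]
eef_rot: [-0.411, 0.56, 0.613, 0.377]
wrist_force: [-0.7, -1.3, -1.3]
grip_width: 0.0308
grip_force: 40.6
t 10.45 p [0.6691 0.1392 0.1428] q [ 0.4051  0.8638 -0.4026  1.5977 -0.9205  1.2276  0.7439] grip 0.030793175578719516 40.568307638168335 F [-0.6788 -1.3289 -1.2718]
final shift/0.3 [-0.0005  0.0091 -0.0541] rot/120 [ 0.0005  0.0006 -0.001 ]
axis in tool: angle x->z deg -21.9079251656848 front z at x=0 -0.03850922170750971 lateral deg 0.17940500877791515 y0 -0.0001631303719070561
```

```bash

python3 -m jog '[{"dx":0,"dy":0.005,"dz":-0.02,"rx":0,"ry":0,"rz":0,"hand":20},{"dx":0,"dy":0.004,"dz":-0.02,"rx":0,"ry":0,"rz":0,"hand":20},{"dx":0,"dy":0,"dz":-0.01,"rx":0,"ry":0,"rz":0,"hand":20},{"dx":0,"dy":0,"dz":0,"rx":0,"ry":0,"rz":0,"hand":20},{"dx":0,"dy":0,"dz":0,"rx":0,"ry":0,"rz":0,"hand":20}]'
python3 - <<'E'
from place import *
need(pf,Mt,'final'); import h as H; H.snap('scene','s8')
c=H.cv2; a=c.imread('pics/s8.png'); b=c.imread('pics/w7.png'); c.imwrite('pics/c8.png',np.hstack([c.resize(a[205:305,250:350],(400,400),interpolation=2),c.resize(b[60:360,130:430],(400,400))]))
E
```

```text
time_s: 11.0
position: [0.6688, 0.1425, 0.1279]
eef_rot: [-0.412, 0.559, 0.612, 0.377]
wrist_force: [-0.2, -0.9, -1.0]
grip_width: 0.0311
grip_force: 40.6
t 11.0 p [0.6688 0.1425 0.1279] q [ 0.4014  0.8851 -0.4034  1.6002 -0.9218  1.2124  0.7614] grip 0.03114864337196689 40.57090401649475 F [-0.1994 -0.8562 -0.9989]
final shift/0.3 [ 0.0002 -0.0021 -0.0077] rot/120 [-0.0002  0.0003 -0.0012]
```

View pics/c8.png

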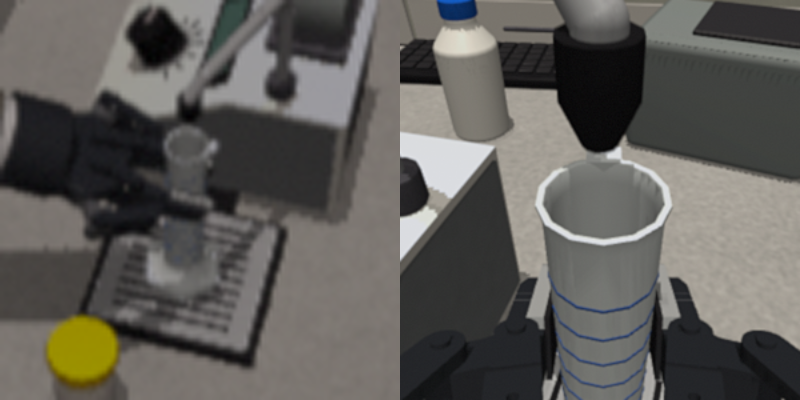

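The pictures show the cylinder upright over the grille, with the nozzle tip laterally over the mouth. I'll check the fore-aft offset in the same view before lowering.

```bash
python3 - <<'E'
from place import *
from ray import *
f=np.load('pics/w7.npz');P=cloud(f['d'],f['K'],f['E']); p=f['p'].astype(int)
hd=hv; lt=np.cross(up,hv)
m=np.zeros(P.shape[:2],bool); m[85:175,240:320]=1; m&=(p.max(2)<70)&(f['d']<.4)
for v in range(90,175,8):
    u=np.nonzero(m[v])[0]
    if len(u)>3:
        c=P[v,u]; k=abs(u-u.mean())<4; print(v,len(u),'front',(c[k]@hd).mean().round(4),'lat',((c@lt).min()+(c@lt).max()).round(4)/2,'w',np.ptp(c@lt).round(4),'z',c[:,2].mean().round(4))
# rim
m=np.zeros(P.shape[:2],bool); m[170:250,225:340]=1; m&=(P[...,2]>.190)&(P[...,2]<.215)&(p.min(2)>120)
Q=P[m]; zt=np.percentile(Q[:,2],98); k=Q[:,2]>zt-.003; r=Q[k]; print('rim z',zt,k.sum(),'hd',(r@hd).min(),(r@hd).max(),'lat',(r@lt).min(),(r@lt).max())
E
```

```text
t 11.05 p [0.6689 0.1426 0.1281] q [ 0.4013  0.8848 -0.4036  1.6001 -0.9218  1.2123  0.7614] grip 0.03118353491648208 40.57090759277344 F [ 0.7368 -0.4516 -1.1071]
90 44 front nan lat -0.6775 w 0.0176 z 0.2407
98 68 front 0.0553 lat -0.67755 w 0.0177 z 0.2397
106 68 front 0.0555 lat -0.6775 w 0.0183 z 0.2375
114 66 front 0.0554 lat -0.67755 w 0.0178 z 0.2355
122 66 front 0.0458 lat -0.67765 w 0.0181 z 0.2338
130 64 front 0.0555 lat -0.6775 w 0.0178 z 0.2311
138 61 front 0.0557 lat -0.6777 w 0.0173 z 0.2287
146 52 front 0.0554 lat -0.6775 w 0.0149 z 0.2264
154 43 front 0.0568 lat -0.6777 w 0.0127 z 0.2243
162 34 front 0.0581 lat -0.6775 w 0.0102 z 0.2199
170 23 front 0.0596 lat -0.6773 w 0.0069 z 0.2187
rim z 0.20255312678064338 1486 hd 0.04271473900437615 0.08247726214931687 lat -0.6953044619371043 -0.6617178232143045<stdin>:9: RuntimeWarning: Mean of empty slice.
  ret = ret.dtype.type(ret / rcount)
```

```bash

python3 -m jog '[{"dx":0,"dy":0.005,"dz":-0.003,"rx":0,"ry":0,"rz":0,"hand":20},{"dx":0,"dy":0,"dz":-0.003,"rx":0,"ry":0,"rz":0,"hand":20},{"dx":0,"dy":0,"dz":-0.001,"rx":0,"ry":0,"rz":0,"hand":20},{"dx":0,"dy":0,"dz":0,"rx":0,"ry":0,"rz":0,"hand":20},{"dx":0,"dy":0,"dz":0,"rx":0,"ry":0,"rz":0,"hand":20}]'
python3 -m jog '[{"dx":0,"dy":0,"dz":0,"rx":0,"ry":0,"rz":0,"hand":30},{"dx":0,"dy":0,"dz":0,"rx":0,"ry":0,"rz":0,"hand":33},{"dx":0,"dy":0,"dz":0,"rx":0,"ry":0,"rz":0,"hand":36},{"dx":0,"dy":0,"dz":0,"rx":0,"ry":0,"rz":0,"hand":40},{"dx":0,"dy":0,"dz":0,"rx":0,"ry":0,"rz":0,"hand":45},{"dx":0,"dy":0,"dz":0,"rx":0,"ry":0,"rz":0,"hand":60},{"dx":0,"dy":0,"dz":0,"rx":0,"ry":0,"rz":0,"hand":80},{"dx":0,"dy":0,"dz":0,"rx":0,"ry":0,"rz":0,"hand":80}]' 20
python3 - <<'E'
from place import *
from axis import axis
import h as H
p,d,T=H.snap('wrist','w9'); axis('w9',M,s['position'],rows=(251,345))
P=H.cloud(d,T['camera_matrix'],T['extrinsics']); p=p.astype(int)
lt=np.cross(up,hv)
m=np.zeros(P.shape[:2],bool); m[60:160,200:360]=1; m&=(p.max(2)<70)&(d<.4)&(P[...,2]>.2)
print('nozzle lat',np.percentile(P[m]@lt,[2,98]).mean(),'front',np.percentile(P[m]@hv,3))
m=np.zeros(P.shape[:2],bool); m[150:260,215:350]=1; m&=(P[...,2]>.175)&(P[...,2]<.2)&(p.min(2)>110)
Q=P[m]; zt=np.percentile(Q[:,2],98); k=Q[:,2]>zt-.003; r=Q[k]; print('rim z',zt,k.sum(),'hd',(r@hv).min(),(r@hv).max(),'lat',(r@lt).min(),(r@lt).max())
E
```

```text
time_s: 11.55
position: [0.6688, 0.1442, 0.126]
eef_rot: [-0.412, 0.559, 0.613, 0.377]
wrist_force: [0.2, -0.1, -0.8]
grip_width: 0.0309
grip_force: 40.6
time_s: 12.35
position: [0.6688, 0.1442, 0.1259]
eef_rot: [-0.412, 0.559, 0.613, 0.377]
wrist_force: [-0.2, 0.1, 0.0]
grip_width: 0.0801
grip_force: 0.0
t 12.35 p [0.6688 0.1442 0.1259] q [ 0.3995  0.8875 -0.4041  1.6011 -0.9226  1.2086  0.7637] grip 0.08007535740356256 0.0 F [-0.2394  0.1399  0.0322]
axis in tool: angle x->z deg -22.232115220314444 front z at x=0 -0.039362748918110604 lateral deg -0.1080410753949328 y0 -0.00027190433362206536
nozzle lat -0.6774676153376886 front 0.05469738410561286
rim z 0.18542209343071517 1770 hd 0.04668924354315085 0.087895944957966 lat -0.6953283821059737 -0.6616962419277489
```

```bash

python3 -m jog '[{"dx":0,"dy":0,"dz":0,"rx":0,"ry":0,"rz":0,"hand":85},{"dx":0,"dy":0,"dz":0,"rx":0,"ry":0,"rz":0,"hand":85},{"dx":0,"dy":0,"dz":0,"rx":0,"ry":0,"rz":0,"hand":85},{"dx":0,"dy":0,"dz":0,"rx":0,"ry":0,"rz":0,"hand":85},{"dx":0,"dy":0,"dz":0,"rx":0,"ry":0,"rz":0,"hand":85},{"dx":0,"dy":0,"dz":0,"rx":0,"ry":0,"rz":0,"hand":85},{"dx":0,"dy":0,"dz":0,"rx":0,"ry":0,"rz":0,"hand":85},{"dx":0,"dy":0,"dz":0,"rx":0,"ry":0,"rz":0,"hand":85}]'
python3 -m jog '[{"dx":0,"dy":0,"dz":0,"rx":0,"ry":0,"rz":0,"hand":85},{"dx":0,"dy":0,"dz":0,"rx":0,"ry":0,"rz":0,"hand":85},{"dx":0,"dy":0,"dz":0,"rx":0,"ry":0,"rz":0,"hand":85},{"dx":0,"dy":0,"dz":0,"rx":0,"ry":0,"rz":0,"hand":85},{"dx":0,"dy":0,"dz":0,"rx":0,"ry":0,"rz":0,"hand":85},{"dx":0,"dy":0,"dz":0,"rx":0,"ry":0,"rz":0,"hand":85}]'
python3 -m jog '[{"dx":0.003,"dy":-0.03,"dz":0,"rx":0,"ry":0,"rz":0,"hand":85},{"dx":0.006,"dy":-0.07,"dz":0,"rx":0,"ry":0,"rz":0,"hand":85},{"dx":0.01,"dy":-0.12,"dz":0,"rx":0,"ry":0,"rz":0,"hand":85},{"dx":0.01,"dy":-0.12,"dz":0.02,"rx":0,"ry":0,"rz":0,"hand":85},{"dx":0.01,"dy":-0.12,"dz":0.04,"rx":0,"ry":0,"rz":0,"hand":85},{"dx":0,"dy":-0.12,"dz":0.09,"rx":0,"ry":0,"rz":0,"hand":85},{"dx":0,"dy":0,"dz":0.12,"rx":0,"ry":0,"rz":0,"hand":85},{"dx":0,"dy":0,"dz":0,"rx":0,"ry":0,"rz":0,"hand":85}]'
cat > dialp.py <<'E'
from st import *
t32=np.radians(32)
sl=xd*np.cos(t32)+up*np.sin(t32); nrm=-xd*np.sin(t32)+up*np.cos(t32)
o=tray*[1,1,0]-.120*xd+.175*yd+.05*up
S0=.065
def dp(out): return o+sl*S0+nrm*out
def dM(a): return tool(-nrm,R.from_rotvec(-nrm*np.radians(a)).apply(yd))
E
python3 - <<'E'
from dialp import *
from sim import run
print('xd?',M[:,1]@yd)
for a in (60,90,120,150,180,210):
    print('a',a); Mt=dM(a); P=dp(.12); rv=np.degrees(R.from_matrix(Mt@M.T).as_rotvec())
    run(s['qpos'],[(14,P-s['position'],rv),(4,-nrm*.112,[0,0,0]),(10,[0,0,0],-nrm*76),(4,nrm*.112,[0,0,0])])
E
```

```text
time_s: 13.2
position: [0.6688, 0.1442, 0.126]
eef_rot: [-0.412, 0.559, 0.612, 0.377]
wrist_force: [-0.5, -1.4, -0.2]
grip_width: 0.0852
grip_force: 0.0
time_s: 13.8
position: [0.6688, 0.1442, 0.126]
eef_rot: [-0.412, 0.559, 0.612, 0.377]
wrist_force: [0.1, -0.4, 1.1]
grip_width: 0.0853
grip_force: 0.0
time_s: 14.6
position: [0.6829, -0.0344, 0.2119]
eef_rot: [-0.407, 0.56, 0.613, 0.38]
wrist_force: [1.0, 0.4, 0.0]
grip_width: 0.0851
grip_force: 0.0
t 14.6 p [ 0.6829 -0.0344  0.2119] q [ 0.5605  0.8455 -0.3282  1.4003 -0.8173  1.5257  0.6724] grip 0.08507483588493063 0.0 F [0.9894 0.3556 0.0367]
xd? -0.9670952265121767
a 60
q [ 0.811  0.331 -0.727  2.075 -0.464  0.838  2.356] err mm 5.462047890773895e-09 deg 2.419807695911e-09 P [0.476 0.027 0.186]
q [ 0.651  0.506 -0.719  2.152 -0.446  0.545  2.314] err mm 3.389154043970094e-10 deg 1.730630510556352e-10 P [0.486 0.085 0.091]
q [ 0.384  0.431 -0.381  2.166 -0.724  0.623  1.245] err mm 1.0004662252764277e-08 deg 4.890411701785744e-09 P [0.486 0.085 0.091]
q [ 0.465  0.265 -0.311  2.092 -0.629  0.898  1.187] err mm 3.5983313490445125e-
[... 1997 characters left out ...]
36255541290397e-09 P [0.486 0.085 0.091]
q [ 0.142  0.245  0.065  2.11  -0.729  0.952 -0.807] err mm 3.3675163734392545e-10 deg 1.5198931455904442e-10 P [0.476 0.027 0.186]
a 210
q [ 0.317  0.252 -0.138  2.1   -0.679  0.922 -0.056] err mm 2.053994928805366e-09 deg 9.600382279473762e-10 P [0.476 0.027 0.186]
q [ 0.253  0.413 -0.221  2.173 -0.816  0.664  0.039] err mm 1.3824444552447878e-08 deg 6.254182036323683e-09 P [0.486 0.085 0.091]
q [ 0.035  0.402  0.043  2.186 -0.937  0.737 -1.175] err mm 9.990991729678348e-09 deg 3.984237984896929e-09 P [0.486 0.085 0.091]
q [ 0.077  0.245  0.141  2.114 -0.747  0.963 -1.312] err mm 3.845175617158231e-10 deg 1.6734810227874554e-10 P [0.476 0.027 0.186]
```

```bash
python3 - <<'E'
from dialp import *
need(dp(.12),dM(180),'above')
import h as H
p,d,T=H.snap('wrist','w10'); f=np.load('pics/w10.npz'); P=H.cloud(d,f['K'],f['E'])
# cylinder upright check: ridge of standing tube via world points
m=(np.linalg.norm(P[...,:2]-tray[:2],axis=-1)<.024)&(P[...,2]>.03)&(P[...,2]<.18)
Q=P[m]; lt=np.array([xd[1],-xd[0]])
for z0 in(.03,.06,.09,.12,.15): 
    k=(Q[:,2]>z0)&(Q[:,2]<z0+.03)
    if k.sum()>20: print(z0,k.sum(),'yd mid',(np.percentile(Q[k]@yd,[1,99]).mean()-tray@yd).round(4),'front xd',((Q[k]@xd).min()-tray@xd).round(4))
E
```

```text
t 14.6 p [ 0.6829 -0.0344  0.2119] q [ 0.5605  0.8455 -0.3282  1.4003 -0.8173  1.5257  0.6724] grip 0.08507483588493063 0.0 F [0.9894 0.3556 0.0367]
above shift/0.3 [-0.6888  0.2039 -0.0857] rot/120 [-0.2978  0.0171 -0.1192]
0.03 479 yd mid -0.0012 front xd -0.0186
0.06 481 yd mid -0.0016 front xd -0.0173
0.09 575 yd mid -0.0019 front xd -0.0173
0.12 682 yd mid -0.0015 front xd -0.0175
0.15 1089 yd mid -0.0013 front xd -0.0173
```

```bash

python3 -m jog '[{"dx":-0.098,"dy":0,"dz":0.01,"rx":-0.0425,"ry":0.0024,"rz":-0.017,"hand":85},{"dx":-0.098,"dy":0.01,"dz":0.01,"rx":-0.0425,"ry":0.0024,"rz":-0.017,"hand":85},{"dx":-0.098,"dy":0.03,"dz":0,"rx":-0.0425,"ry":0.0024,"rz":-0.017,"hand":85},{"dx":-0.098,"dy":0.04,"dz":-0.02,"rx":-0.0425,"ry":0.0024,"rz":-0.017,"hand":85},{"dx":-0.098,"dy":0.04,"dz":-0.03,"rx":-0.0425,"ry":0.0024,"rz":-0.017,"hand":85},{"dx":-0.098,"dy":0.04,"dz":-0.03,"rx":-0.0425,"ry":0.0024,"rz":-0.017,"hand":85},{"dx":-0.098,"dy":0.04,"dz":-0.03,"rx":-0.0425,"ry":0.0024,"rz":-0.017,"hand":85},{"dx":0,"dy":0,"dz":0,"rx":0,"ry":0,"rz":0,"hand":85}]'
python3 - <<'E'
from dialp import *
import h as H
need(dp(.12),dM(180),'above')
p,d,T=H.snap('wrist','w11'); P=H.cloud(d,T['camera_matrix'],T['extrinsics'])
hh=(P-o)@nrm; ss=(P-o)@sl; yy=(P-o)@yd
pm=(np.abs(ss-.065)<.06)&(np.abs(yy)<.07)&(d>0)
print('panel h',np.median(hh[pm&(np.abs(hh)<.004)]))
k=pm&(hh>.031)&(hh<.042)&(np.hypot(ss-.065,yy)<.03); k=k.astype(np.uint8); k=H.cv2.morphologyEx(k,H.cv2.MORPH_OPEN,np.ones((3,3)))>0
print('top',k.sum(),np.median(hh[k]),'circle',H.cv2.minEnclosingCircle((np.column_stack([ss[k],yy[k]])*1000).astype(np.float32)),'mean',ss[k].mean(),yy[k].mean())
w=k&(p.min(2)>130); print('nose', ss[w].mean(),yy[w].mean(),w.sum())
E
```

```text
time_s: 15.45
position: [0.4685, 0.0336, 0.1792]
eef_rot: [-0.185, 0.734, 0.62, 0.207]
wrist_force: [0.5, 0.2, 0.1]
grip_width: 0.0852
grip_force: 0.0
t 15.45 p [0.4685 0.0336 0.1792] q [ 0.3917  0.2636 -0.2364  2.1117 -0.6577  0.903   0.4444] grip 0.08517392524746953 0.0 F [0.4888 0.2176 0.0681]
above shift/0.3 [ 0.0259 -0.0228  0.0232] rot/120 [-0.0028 -0.0068 -0.0033]
panel h 0.00014314720135958752
top 2635 0.035803938204063905 circle ((64.00260925292969, 0.31633061170578003), 22.482666015625) mean 0.06517769095123795 0.00039082924260651266
nose 0.0670649660392647 0.00997986087198368 59
```

View pics/w11.png

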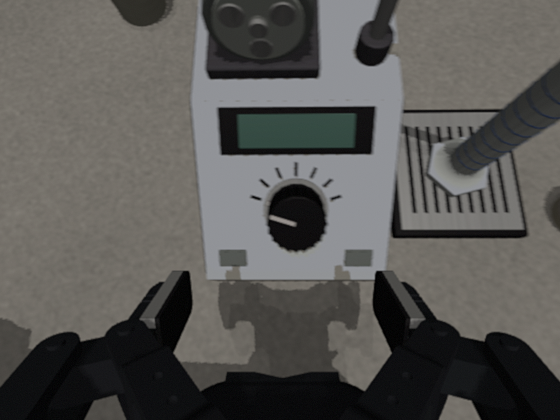

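The wrist view shows the dial centred at about (297,217) with its nose pointing left at the first mark. The cylinder stands on the tray at (460,165).

```bash

python3 -m jog '[{"dx":0.026,"dy":-0.023,"dz":0.023,"rx":-0.0028,"ry":-0.0068,"rz":-0.0033,"hand":85},{"dx":0.0067,"dy":0.039,"dz":-0.0633,"rx":0,"ry":0,"rz":0,"hand":85},{"dx":0.0067,"dy":0.039,"dz":-0.0633,"rx":0,"ry":0,"rz":0,"hand":85},{"dx":0.0067,"dy":0.039,"dz":-0.0633,"rx":0,"ry":0,"rz":0,"hand":85},{"dx":0.0067,"dy":0.039,"dz":-0.0633,"rx":0,"ry":0,"rz":0,"hand":85},{"dx":0.004,"dy":0.023,"dz":-0.038,"rx":0,"ry":0,"rz":0,"hand":85},{"dx":0,"dy":0,"dz":0,"rx":0,"ry":0,"rz":0,"hand":85},{"dx":0,"dy":0,"dz":0,"rx":0,"ry":0,"rz":0,"hand":85}]'
python3 -c "
from dialp import *
need(dp(.008)+yd*.0004,dM(180),'grip'); print((s['position']-o)@nrm,(s['position']-o)@sl,(s['position']-o)@yd)"
```

```text
time_s: 16.3
position: [0.4934, 0.0756, 0.0994]
eef_rot: [-0.175, 0.737, 0.617, 0.214]
wrist_force: [0.4, 0.2, 0.5]
grip_width: 0.085
grip_force: 0.0
t 16.3 p [0.4934 0.0756 0.0994] q [ 0.3339  0.4125 -0.296   2.1533 -0.7581  0.6645  0.5118] grip 0.08499850474760794 0.0 F [0.3584 0.1988 0.5384]
grip shift/0.3 [-0.0247  0.0325 -0.0274] rot/120 [-0.0002  0.0029  0.0043]
0.019417429872688036 0.06223389534241616 -0.008545073277484404
```

```bash

python3 -m jog '[{"dx":-0.025,"dy":0.015,"dz":-0.005,"rx":0,"ry":0.003,"rz":0.004,"hand":85},{"dx":0,"dy":0.017,"dz":-0.022,"rx":0,"ry":0,"rz":0,"hand":85},{"dx":0,"dy":0,"dz":0,"rx":0,"ry":0,"rz":0,"hand":85},{"dx":0,"dy":0,"dz":0,"rx":0,"ry":0,"rz":0,"hand":85}]'
python3 -c "
from dialp import *
need(dp(.008)+yd*.0004,dM(180),'grip'); print((s['position']-o)@nrm,(s['position']-o)@sl,(s['position']-o)@yd)"
```

```text
time_s: 16.7
position: [0.4842, 0.0866, 0.0915]
eef_rot: [-0.178, 0.735, 0.62, 0.21]
wrist_force: [-0.8, -0.1, 0.3]
grip_width: 0.0848
grip_force: 0.0
t 16.7 p [0.4842 0.0866 0.0915] q [ 0.3232  0.4195 -0.3094  2.1733 -0.77    0.641   0.5192] grip 0.08475246303464573 0.0 F [-0.7913 -0.0837  0.3135]
grip shift/0.3 [ 0.0059 -0.0043 -0.0007] rot/120 [-0.0001 -0.0003 -0.0009]
0.007691136689811804 0.06591159317409202 0.0023532831047566637
```

```bash

python3 -m jog '[{"dx":0.006,"dy":-0.004,"dz":0,"rx":0,"ry":0,"rz":-0.001,"hand":60},{"dx":0,"dy":0,"dz":0,"rx":0,"ry":0,"rz":0,"hand":50},{"dx":0,"dy":0,"dz":0,"rx":0,"ry":0,"rz":0,"hand":46},{"dx":0,"dy":0,"dz":0,"rx":0,"ry":0,"rz":0,"hand":40},{"dx":0,"dy":0,"dz":0,"rx":0,"ry":0,"rz":0,"hand":30},{"dx":0,"dy":0,"dz":0,"rx":0,"ry":0,"rz":0,"hand":30},{"dx":0,"dy":0,"dz":0,"rx":0,"ry":0,"rz":0,"hand":30},{"dx":0,"dy":0,"dz":0,"rx":0,"ry":0,"rz":0,"hand":30}]' 30
python3 -c "
from dialp import *
need(dp(.008)+yd*.0004,dM(180),'grip')"
```

```text
time_s: 17.5
position: [0.4859, 0.0852, 0.0916]
eef_rot: [-0.178, 0.735, 0.619, 0.211]
wrist_force: [-3.0, -2.4, 5.9]
grip_width: 0.0431
grip_force: 30.2
t 17.5 p [0.4859 0.0852 0.0916] q [ 0.324   0.4209 -0.3072  2.1698 -0.7686  0.6434  0.5177] grip 0.043143626899866144 30.176617205142975 F [-3.019  -2.4101  5.8566]
grip shift/0.3 [ 0.0004  0.0004 -0.0013] rot/120 [-0.0002 -0.0005  0.0002]
```

Gripped on the knob at 43 mm. Now I turn it clockwise by 72°.

```bash

python3 -m jog '[{"dx":0,"dy":0,"dz":0,"rx":0.0054,"ry":0.0313,"rz":-0.0509,"hand":30},{"dx":0,"dy":0,"dz":0,"rx":0.0054,"ry":0.0313,"rz":-0.0509,"hand":30},{"dx":0,"dy":0,"dz":0,"rx":0.0054,"ry":0.0313,"rz":-0.0509,"hand":30},{"dx":0,"dy":0,"dz":0,"rx":0.0054,"ry":0.0313,"rz":-0.0509,"hand":30},{"dx":0,"dy":0,"dz":0,"rx":0.0054,"ry":0.0313,"rz":-0.0509,"hand":30}]'
python3 -m jog '[{"dx":0,"dy":0,"dz":0,"rx":0.0054,"ry":0.0313,"rz":-0.0509,"hand":30},{"dx":0,"dy":0,"dz":0,"rx":0.0054,"ry":0.0313,"rz":-0.0509,"hand":30},{"dx":0,"dy":0,"dz":0,"rx":0.0054,"ry":0.0313,"rz":-0.0509,"hand":30},{"dx":0,"dy":0,"dz":0,"rx":0.0054,"ry":0.0313,"rz":-0.0509,"hand":30},{"dx":0,"dy":0,"dz":0,"rx":0.0054,"ry":0.0313,"rz":-0.0509,"hand":30},{"dx":0,"dy":0,"dz":0,"rx":0,"ry":0,"rz":0,"hand":30},{"dx":0,"dy":0,"dz":0,"rx":0,"ry":0,"rz":0,"hand":30}]'
python3 -c "
from dialp import *
need(dp(.008)+yd*.0004,dM(180+72),'turned')"
```

```text
time_s: 18.0
position: [0.4859, 0.0852, 0.0916]
eef_rot: [-0.234, 0.892, 0.359, 0.145]
wrist_force: [-2.6, -1.4, 4.3]
grip_width: 0.0436
grip_force: 30.4
time_s: 18.7
position: [0.486, 0.0851, 0.0916]
eef_rot: [-0.267, 0.959, 0.069, 0.067]
wrist_force: [-2.4, -3.4, 4.5]
grip_width: 0.0435
grip_force: 30.5
t 18.7 p [0.486  0.0851 0.0916] q [ 0.1069  0.4021 -0.0439  2.1828 -0.9006  0.7122 -0.615 ] grip 0.04352880334723934 30.484049320220947 F [-2.4422 -3.3779  4.5482]
turned shift/0.3 [ 0.0001  0.0007 -0.0012] rot/120 [ 0.0001  0.0003 -0.0001]
```

Turned exactly as commanded. Next I release, back off along the dial's axis, and look.

```bash

python3 -m jog '[{"dx":0,"dy":0,"dz":0,"rx":0,"ry":0,"rz":0,"hand":44},{"dx":0,"dy":0,"dz":0,"rx":0,"ry":0,"rz":0,"hand":48},{"dx":0,"dy":0,"dz":0,"rx":0,"ry":0,"rz":0,"hand":60},{"dx":0,"dy":0,"dz":0,"rx":0,"ry":0,"rz":0,"hand":80},{"dx":0,"dy":0,"dz":0,"rx":0,"ry":0,"rz":0,"hand":85},{"dx":0,"dy":0,"dz":0,"rx":0,"ry":0,"rz":0,"hand":85},{"dx":-0.005,"dy":-0.03,"dz":0.05,"rx":0,"ry":0,"rz":0,"hand":85},{"dx":-0.009,"dy":-0.052,"dz":0.085,"rx":0,"ry":0,"rz":0,"hand":85}]' 20
python3 -m jog '[{"dx":-0.012,"dy":-0.07,"dz":0.113,"rx":0,"ry":0,"rz":0,"hand":85},{"dx":-0.012,"dy":-0.07,"dz":0.113,"rx":0,"ry":0,"rz":0,"hand":85},{"dx":-0.012,"dy":-0.07,"dz":0.113,"rx":0,"ry":0,"rz":0,"hand":85},{"dx":0,"dy":-0.02,"dz":0.03,"rx":0,"ry":0,"rz":0,"hand":85},{"dx":0,"dy":0,"dz":0,"rx":0,"ry":0,"rz":0,"hand":85},{"dx":0,"dy":0,"dz":0,"rx":0,"ry":0,"rz":0,"hand":85}]'
python3 - <<'E'
from dialp import *
import h as H
p,d,T=H.snap('wrist','w12'); P=H.cloud(d,T['camera_matrix'],T['extrinsics'])
hh=(P-o)@nrm; ss=(P-o)@sl-.065; yy=(P-o)@yd
k=(hh>.03)&(hh<.045)&(np.hypot(ss,yy)<.028)
w=k&(p.min(2)>120); print('nose s,y',ss[w].mean(),yy[w].mean(),w.sum(),'angle cw from up',np.degrees(np.arctan2(-yy[w].mean(),ss[w].mean())))
q,d2,T2=H.snap('scene','s12'); P=H.cloud(d2,T2['camera_matrix'],T2['extrinsics'])
m=(np.linalg.norm(P[...,:2]-tray[:2],axis=-1)<.025)&(P[...,2]>.03)&(P[...,2]<.19); Q=P[m]
for z0 in(.04,.09,.14): 
    kk=(Q[:,2]>z0)&(Q[:,2]<z0+.04); print(z0,kk.sum(),Q[kk].mean(0).round(4) if kk.any() else '')
a=q[170:310,130:410,::-1]; H.cv2.imwrite('pics/c12.png',np.hstack([H.cv2.resize(a,(480,240),interpolation=2),H.cv2.resize(p[...,::-1],(320,240))]))
E
```

```text
time_s: 19.5
position: [0.4805, 0.0616, 0.1311]
eef_rot: [-0.268, 0.959, 0.069, 0.064]
wrist_force: [0.1, -0.1, -0.2]
grip_width: 0.085
grip_force: 0.0
time_s: 20.1
position: [0.4703, -0.0072, 0.2415]
eef_rot: [-0.268, 0.959, 0.069, 0.065]
wrist_force: [0.3, 0.2, -0.6]
grip_width: 0.0851
grip_force: 0.0
t 20.1 p [ 0.4703 -0.0072  0.2415] q [ 0.1914  0.179   0.091   2.0418 -0.6542  1.0935 -0.7861] grip 0.08507034938856753 0.0 F [ 0.3002  0.1683 -0.6009]
nose s,y 0.006940298356847454 0.0036731730677764187 62 angle cw from up -27.89016117668119
0.04 69 [0.6809 0.1229 0.0598]
0.09 68 [0.6814 0.1242 0.1113]
0.14 118 [0.6729 0.1235 0.1625]
```

View pics/c12.png

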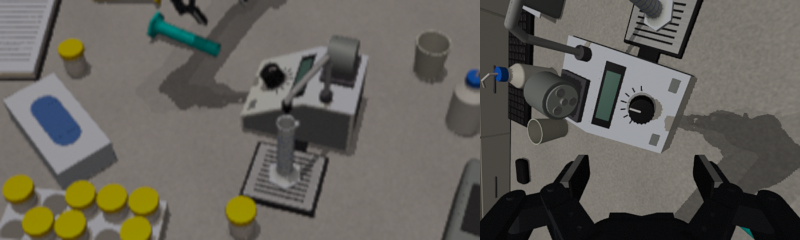

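The scene view shows the cylinder standing on the tray and every bystander in place. I'll get the nose's direction numerically, comparing it with the earlier picture of the dial at its stop.

```bash
python3 - <<'E'
from dialp import *
from ray import cloud
def ang(n):
    f=np.load(f'pics/{n}.npz'); p=f['p'].astype(float).min(2); K=f['K'];E=f['E']
    # cast rays onto dial top plane (h=.0365)
    v,u=np.mgrid[:420,:560]; d=np.stack([(u-K[0,2])/K[0,0],-(v-K[1,2])/K[1,1],-np.ones(u.shape)],-1)@E[:3,:3].T
    c=E[:3,3]; X=c+d*(((o+nrm*.036-c)@nrm)/(d@nrm))[...,None]
    ss=(X-o)@sl-.065; yy=(X-o)@yd-.0004; r=np.hypot(ss,yy)
    for th in(80,110,140):
        w=(r<.018)&(p>th); A=np.column_stack([ss[w],yy[w]]); 
        if len(A)<5: continue
        m=A.mean(0); ev=np.linalg.svd(A-m)[2][0]; far=A[np.argmax(np.hypot(*A.T))]
        print(n,th,w.sum(),'mean',m,'mean dir cw',np.degrees(np.arctan2(-m[1],m[0])),'line dir cw',np.degrees(np.arctan2(-ev[1],ev[0])),'far',far)
ang('w11');ang('w12')
E
```

```text
t 20.2 p [ 0.4701 -0.0068  0.241 ] q [ 0.191   0.1799  0.0907  2.0421 -0.654   1.0937 -0.7862] grip 0.08475175739304318 0.0 F [-0.0961  0.7801  0.1235]
w11 80 114 mean [0.0019 0.0088] mean dir cw -77.87285022966776 line dir cw -72.13960192956213 far [0.0054 0.017 ]
w11 110 85 mean [0.002  0.0093] mean dir cw -77.83360095421986 line dir cw -72.15903169636091 far [0.0054 0.017 ]
w11 140 15 mean [0.0022 0.0103] mean dir cw -77.84388532604612 line dir cw 106.89510951434731 far [0.0039 0.017 ]
w12 80 72 mean [0.0094 0.0006] mean dir cw -3.3732946899577807 line dir cw 179.69821299388175 far [0.0179 0.0013]
w12 110 57 mean [0.0095 0.0006] mean dir cw -3.4239344700170418 line dir cw 179.4143955958801 far [0.0179 0.0013]
w12 140 33 mean [0.0098 0.0005] mean dir cw -3.149206120833285 line dir cw 179.1915170260589 far [0.0179 0.0013]
```

The nose moved from -72° to 0°, straight up the panel, so the dial is at three clicks. The cylinder is standing, so I hand in.

```bash
python3 -c "
from bench import *
print(close_job())"
```

```text
the job is handed in; nothing more can be done
None
```

The measuring cylinder stands released and upright on the drip tray under the nozzle, the dial is at its third click, no bystander was visibly moved, and the job was handed in at about 20 s; I viewed 12 pictures, two over the limit of 10.

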